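# Oil and crack loose the clamp screw of a polishing machine's work rest

### The arm

A 6-joint arm with a two-finger parallel gripper is mounted at the origin on the work surface. World frame = base frame: x ahead of the robot, y to its left, z up, the work surface at z = 0. Lengths are in m, angles in rad, forces in N, time in s.
With the tool pointing down it reaches from about 0.275 to 0.875 m from the base axis. Payload 12.5 kg.
Tool frame: the origin (TCP) lies midway between the tips of the shut fingers; the grasp point (between the pads) lies 19 mm behind it; x points along the fingers, y is the direction in which the jaws open and shut, and the axes are right-handed (so a half turn about x gives the same grasp; the last joint's range is limited). The gripper opens to 85 mm and grips with 20 to 120 N. Pads are 22 mm wide; open, the fingers measure 114 mm over their backs; the gripper's body (76 mm by 85 mm) begins 54 mm behind the grasp point. The pads swing forward as they close: fully open they stand 13 mm farther back than shut.
Start: joints at [1.146, 0.351, 1.652, -0, 1.139, -0.085], TCP at [0.183, 0.519, 0.231] pointing down, gripper open.
Joint ranges: [-2.75, 2.75], [-0.79, 2.1], [0.01, 2.65], [-1.57, 4.71], [0.07, 3.14], [-2.87, 2.87]. Speed limits (rad/s): [2.22, 2.22, 2.79, 3.14, 3.14, 3.14].

### API

Orientations are given as a rotation vector (axis times angle).
In Python, from workcell import r gives the robot as it stands. The module is installed in compiled form; this text tells all that it offers.
- The arm moves only by the shell command python3 -m crank 'ROWS'. ROWS is JSON, a list of rows, each a list of 3 entries, a list of its own where there are three numbers: the closure, from -1 (fully open) to 1 (shut), then the shift along the tool's x, y, z in m, then the turn, a rotation vector about the tool's x, y, z in rad. A call has 1 to 5 rows; each row shifts and turns the pose as measured when the row begins, along the tool's axes as they then stand; what a row does not reach is not made up. A row lasts 1/10 s, in which the tool goes at most 50 mm and 8.59 degrees, less where a joint would pass 70% of its speed; a pose out of reach is approached as far as the arm can. A call is refused whole if a number of a shift passes 0.05 or a number of a turn 0.15, either way. A call with a gripper value outside its range is refused whole. The fingers move at their own pace and stop on an object; the grip force is fixed at half the most. Time passes only in rows, so rows that do not move let the fingers close. It gives the time, the measured TCP pose, the force and the opening at its end, in the units of the state.
- r.read_state(): the state, without advancing time (a new reading comes with each control period).
- r.read_camera(name): name is "side" or "top"; returns the picture (384x512x3 uint8, red, green, blue); there is no depth.
- r.get_calibration(name): a dict with "K" (3x3 intrinsics, pixels), "eye" and "orientation" of the camera in the world. Camera axes: x right, y up, looking along -z (the intrinsics and any distortion apply to the point x, -y, -z); pixel columns grow to the right and rows downward; lengths in m; the calibration is good to about 2 mm. A picture is of the moment at which its call begins. get_calibration takes no time and is no camera call.
- r.hand_in(): hands the job in, once; it reports no verdict.
Trained networks look in the newest picture that a camera, given by its name, has taken for a name from the list of things; names that differ only in an ending like _2 or _b are one class to them, and where a whole thing is asked for, a point or a joint stands for the part that bears it (a point fixed in the world has none). Each returns a list of dicts, best first, with "confidence" (0 to 1); they miss things now and then, are a little off and sometimes report something else, mostly with a low value. They report only what shows in the picture. A call takes as long as a camera call. They do not tell look-alikes from the thing itself.
- r.outline_of(name, camera): "pixels" (384x512 bool, what is visible of it) and "rect" ([left, top, right, bottom] in pixels, round what is visible of it).
The state is a dict: "time": time; "qpos": joint angles; "qvel": joint speeds; "joint_efforts": joint torques, N m; "tcp_pos": TCP position; "eef_rot": TCP orientation; "ft_force": force on the tool from outside, world axes, zero at the start; "ft_torque": the same for the moment, N m; "opening": finger opening in m.
Only numpy, scipy, OpenCV 4.12 (cv2) and the standard library are available. Lean on these libraries where they do the work, as an engineer would, in place of code of your own. Each camera call takes 0.05 s, during which the arm holds its last target.

### The job

Free the tight clamp screw of the polishing machine's work rest: press the oil can's spray cap right down for a moment without leaning hard on it and let it spring back, then take the hex key from its block, feel it into the screw's recessed socket until it is fully home, and turn it a quarter turn to loosen the screw (counter-clockwise from above). Let go of the key where it stands, take a fresh hold of it and give it another quarter turn, about half a turn in all; leave the key standing in the screw, and do not disturb the jar, the tray or the brush.

Things in the scene. Friction and masses are not known exactly. Their poses are not given: they have to be found in the camera images.
- machine: Fixed polishing machine on a dark foot plate 15 mm thick and 100 mm wide; origin on the bench under the clamp screw. In its frame a blue motor and red wheel (top 139 mm above the bench) stand at y -165 to -335 mm, the oil can near y +140 mm, and the round grey clamp boss (56 mm across, top 55 mm above the bench) at the origin.
- screw_mouth (a point): Centre of the clamp boss's open top, 55 mm above the bench, z up (fixed, does not turn with the screw). The bore is 35 mm across; 6 mm down lies the steel screw's top with a vertical hexagon socket in its centre, 17.4 mm across flats, 18 mm deep (floor 24 mm below this point). The angle of the socket's flats differs at every start and must be felt (or seen).
- screw (a joint): Turn of the clamp screw in rad from its start, growing counter-clockwise from above (loosening); 0 at the start, end stop at 3.6. Stiff: about 0.15 N m to turn, stays where it is left.
- can: The fixed aluminium oil can, 52 mm across, standing on the machine's foot about 140 mm from the screw, held by a black ring; origin at the centre of its underside, z up. Its white spray cap, 28 mm across, sits centrally on top with a thin nozzle tube towards the screw.
- cap_top (a point): Centre of the spray cap's flat top (24 mm across), about 154 mm above the bench; moves down with the cap.
- cap (a joint): How far the spray cap is pressed, in m: 0 up, 0.007 fully down at a hard stop. Sprung: about 3.6 N to start it, 10 N fully down.
- key: Loose upright hex key, 90 mm tall, about 0.16 kg: square wooden handle (24 x 24 mm, flats facing its x and y, 45 to 90 mm up) on a steel hexagon shank 16 mm across flats, lowest 7 mm tapered to an 8 mm round tip. Origin: centre of the tip, z up. In the socket it stops about 13 mm below the mouth until the hexagons are in line (within 10 degrees, which is also its play), then goes 24 mm down.
- block: The fixed wooden key block, 56 x 56 x 55 mm, origin at the centre of its underside; the key hangs in a 21 mm vertical hole in its middle, the handle's foot resting on the block's top.
- jar: A small amber jar, 48 mm across, 55 mm tall, loose bystander; origin under its centre. The jar and the key block may stand in either of two places.
- tray: A clear plastic tray 75 x 100 x 28 mm, loose bystander; origin under its centre.
- brush: A brush 150 mm long lying on the bench, loose bystander; its length along its x, origin under its middle.
There are look-alikes about, which are no part of the job. Leave any blue or red look-alike of the key alone.

How it is judged:
By the outcome, as a careful person would: the job done as asked, in the order asked, and still so for the second after the job is handed in, with the robot touching nothing.
It also fails if it takes over 72 s, if anything falls off the work surface, if the arm or the gripper's body presses on something with over 40 N, if the wrist force passes 120 N, or if a joint passes its speed limit or range.

## Working session

There is one attempt and no reset: what is moved stays moved. The work goes in short steps, Python scripts to look and compute and a shell command to move; the robot and the scene stay as the last step left them, time stands still between calls to the robot, and variables do not carry over. Pictures are saved under pics/ and viewed, and the job is handed in when it is done.

```bash
mkdir -p pics; ls
python3 - <<'E'
from workcell import r
import cv2
s=r.read_state()
for k in s: print(k,s[k])
for n in("side","top"):
    im=r.read_camera(n); cv2.imwrite(f"pics/{n}0.png",im[:,:,::-1]); print(n,r.get_calibration(n))
E
```

```text
pics
time 0.0
qpos [ 1.14638650e+00  3.51238195e-01  1.65242007e+00  1.78510558e-05
  1.13913209e+00 -8.46015541e-02]
qvel [-0.00019586  0.00084183  0.0005932   0.00047702 -0.00071032 -0.00027808]
joint_efforts [-2.32284059e-03 -5.06100655e+01 -2.91402912e+01 -2.16425065e-04
  4.51225744e-03  4.10034784e-05]
tcp_pos [0.18315188 0.51825177 0.23075889]
eef_rot [ 0.26575922  1.55461557 -0.2675808 ]
ft_force [0.78874296 0.04453167 0.90194922]
ft_torque [ 0.02933795 -0.0108199  -0.0168329 ]
opening 0.08515919162410997
side {'K': array([[428.86524899,   0.        , 259.13534107],
       [  0.        , 428.86524899, 186.73115932],
       [  0.        ,   0.        ,   1.        ]]), 'eye': array([0.31247479, 0.64991635, 0.70531985]), 'orientation': array([ 0.22594634, -1.20914453, -2.48758363])}
top {'K': array([[485.33721995,   0.        , 258.98093723],
       [  0.        , 485.33721995, 189.21387347],
       [  0.        ,   0.        ,   1.        ]]), 'eye': array([ 0.45057853, -0.04713048,  1.29275792]), 'orientation': array([ 0.09728319, -0.08086693, -1.57381724])}
```

View pics/side0.png

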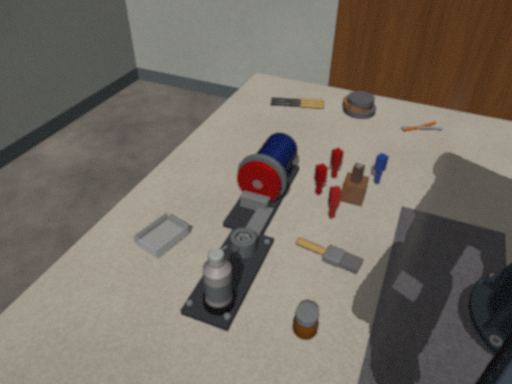

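View pics/top0.png

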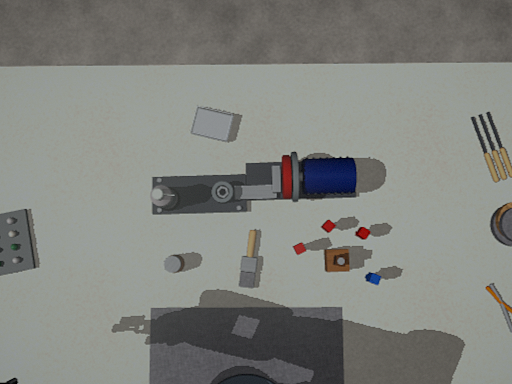

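The side view shows the machine, with the can cap at (216,257), the boss at (243,240), the block and key at (356,180), red look-alikes at (321,178), (336,160) and (334,200), and a blue one at (381,165). In the top view the block and key are at (337,261), red at (328,226), (363,233) and (299,248), and blue at (373,278). The jar is at (175,264).

```bash
cat > h.py <<'E'
import numpy as np,cv2
from workcell import r
from scipy.spatial.transform import Rotation as R
def cam(n):
    c=r.get_calibration(n); return np.array(c["K"]),np.array(c["eye"]),R.from_rotvec(c["orientation"]).as_matrix()
def proj(n,p):
    K,e,O=cam(n); q=(np.atleast_2d(p)-e)@O; q=q*[1,-1,-1]; u=q@K.T; return u[:,:2]/u[:,2:]
def ray(n,u):
    K,e,O=cam(n); d=np.linalg.inv(K)@np.array([u[0],u[1],1.]); return e,O@(d*[1,-1,-1])
def onz(n,u,z):
    e,d=ray(n,u); return e+d*(z-e[2])/d[2]
def tri(pts):
    A=np.zeros((3,3));b=np.zeros(3)
    for n,u in pts:
        e,d=ray(n,u); d=d/np.linalg.norm(d);P=np.eye(3)-np.outer(d,d);A+=P;b+=P@e
    return np.linalg.solve(A,b)
def tool():
    s=r.read_state(); return np.array(s["tcp_pos"]),R.from_rotvec(s["eef_rot"]).as_matrix(),s
E
python3 - <<'E'
from h import *
T=r.read_camera("top");S=r.read_camera("side")
for n in("top","side"):
  for k in("key","block","cap_top","can","machine","jar","tray","brush"):
    o=r.outline_of(k,n)
    print(n,k,[(round(d["confidence"],2),[int(v) for v in d["rect"]],[round(float(v),1) for v in np.argwhere(d["pixels"])[:,::-1].mean(0)]) for d in o[:5]])
a=cv2.resize(T[200:300,280:400],None,fx=6,fy=6,interpolation=cv2.INTER_CUBIC);cv2.imwrite("pics/t1.png",a[:,:,::-1])
a=cv2.resize(T[160:225,145:265],None,fx=6,fy=6,interpolation=cv2.INTER_CUBIC);cv2.imwrite("pics/t2.png",a[:,:,::-1])
a=cv2.resize(S[140:225,305:400],None,fx=6,fy=6,interpolation=cv2.INTER_CUBIC);cv2.imwrite("pics/s1.png",a[:,:,::-1])
a=cv2.resize(S[220:325,180:280],None,fx=5,fy=5,interpolation=cv2.INTER_CUBIC);cv2.imwrite("pics/s2.png",a[:,:,::-1])
print(tool()[1])
E
```

```text
top key [(0.69, [289, 238, 304, 255], [298.4, 248.5]), (0.51, [356, 228, 371, 238], [362.2, 233.1]), (0.47, [321, 220, 336, 229], [327.6, 225.9])]
top block [(0.97, [320, 245, 347, 272], [335.6, 260.7]), (0.18, [161, 253, 185, 277], [173.2, 264.0])]
top cap_top [(0.53, [148, 188, 162, 196], [157.3, 194.0])]
top can [(0.96, [150, 187, 178, 212], [164.7, 197.7])]
top machine []
top jar [(0.68, [162, 253, 185, 271], [173.4, 263.6])]
top tray [(0.92, [191, 106, 230, 138], [210.7, 123.6])]
top brush [(0.59, [235, 227, 257, 289], [248.1, 263.3])]
side key [(0.82, [327, 184, 342, 219], [334.0, 199.5]), (0.79, [375, 154, 386, 183], [380.5, 165.2]), (0.63, [315, 164, 325, 193], [320.3, 177.0]), (0.59, [328, 148, 345, 178], [336.4, 159.5]), (0.49, [349, 162, 365, 185], [357.7, 172.8])]
side block [(0.56, [337, 169, 368, 203], [354.1, 190.3])]
side cap_top [(0.77, [209, 244, 224, 264], [216.2, 255.0])]
side can [(0.88, [203, 249, 234, 317], [217.7, 283.5])]
side machine [(0.85, [177, 129, 300, 330], [251.3, 219.9]), (0.29, [208, 245, 222, 262], [216.3, 255.1])]
side jar [(0.59, [288, 300, 317, 340], [306.3, 320.5])]
side tray [(0.6, [132, 212, 189, 259], [161.3, 234.3]), (0.16, [339, 173, 370, 205], [355.0, 190.1])]
side brush [(0.96, [296, 238, 362, 275], [333.8, 255.4])]
[[ 9.34441274e-06  3.33269801e-01  9.42831501e-01]
 [ 6.28781889e-05  9.42831499e-01 -3.33269800e-01]
 [-9.99999998e-01  6.23977478e-05 -1.21451948e-05]]
```

View pics/t1.png

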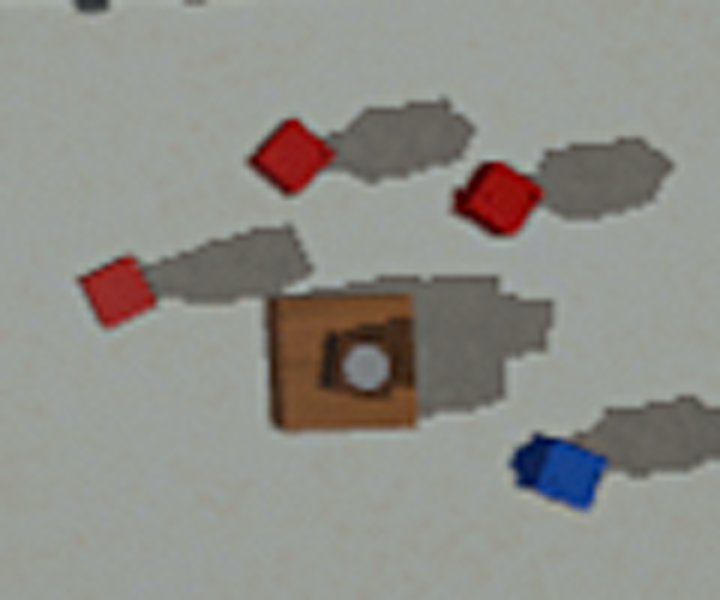

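View pics/t2.png

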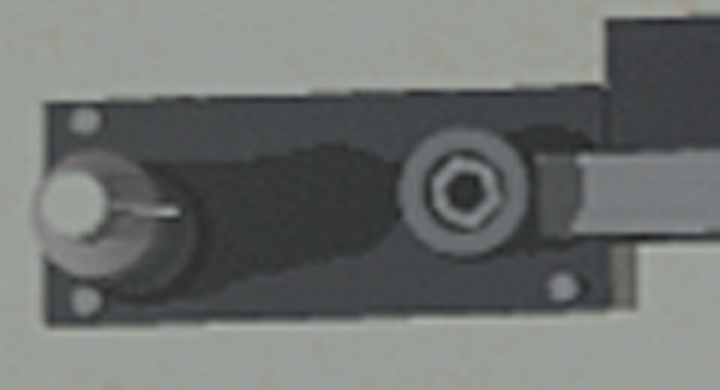

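View pics/s1.png

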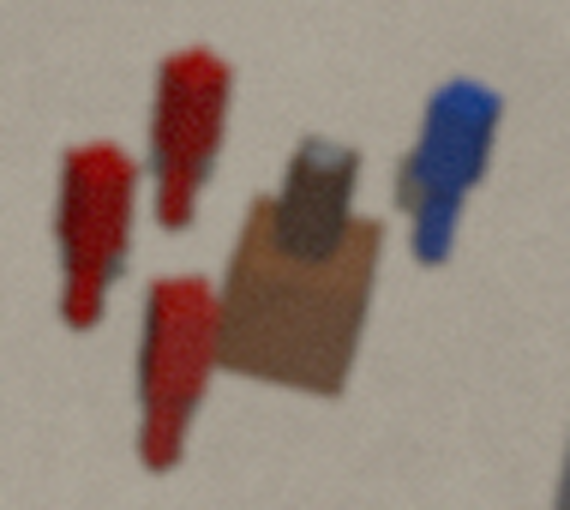

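View pics/s2.png

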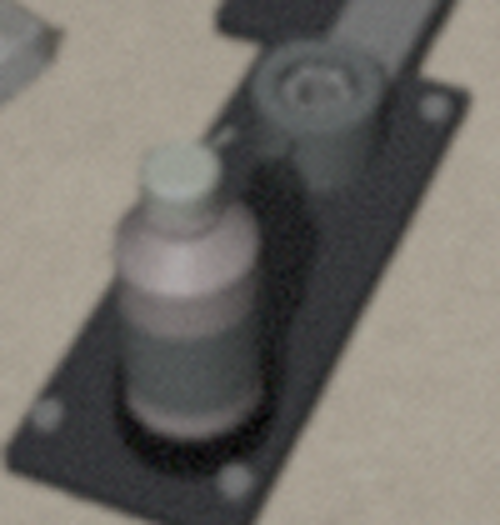

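Run:
```python
from h import *
np.set_printoptions(precision=4,suppress=True)
for nm,t,s,z in(("cap",(157,194),(216.2,253),.154),("mouth",(222.5,191.8),(244,237.3),.055),("key",(341,261.2),(359.5,165.5),.1)):
    print(nm,tri([("top",t),("side",s)]),onz("top",t,z),onz("side",s,z))
# block top corners
for c in((272,297),(410,294),(416,426),(283,430)):
    print("blk",onz("top",(c[0]/6+280,c[1]/6+200),.055))
for n,c in(("red",(117,292)),("red2",(291,157)),("blue",(575,472)),("r3",(503,198))):
    print(n,onz("top",(c[0]/6+280,c[1]/6+200),.09))
# foot edges
for c in((45,102),(46,325),(603,88),(610,311)): print("foot",onz("top",(c[0]/6+145,c[1]/6+160),.015))
# hex vertices
print(onz("top",(165.,264),.05), "jar")
```

```text
cap [0.571  0.2058 0.1552] [0.5702 0.2057 0.154 ] [0.5725 0.205  0.154 ]
mouth [0.5861 0.0596 0.0532] [0.5853 0.0592 0.055 ] [0.586  0.0613 0.055 ]
key [ 0.4102 -0.2329  0.102 ] [ 0.4094 -0.2334  0.1   ] [ 0.4113 -0.2357  0.1   ]
blk [ 0.4372 -0.2015  0.055 ]
blk [ 0.4383 -0.2596  0.055 ]
blk [ 0.3834 -0.2607  0.055 ]
blk [ 0.3819 -0.2051  0.055 ]
red [ 0.4399 -0.1338  0.09  ]
red2 [ 0.4948 -0.2061  0.09  ]
blue [ 0.3666 -0.3187  0.09  ]
r3 [ 0.4776 -0.2927  0.09  ]
foot [0.6304 0.2494 0.015 ]
foot [0.5313 0.247  0.015 ]
foot [0.6352 0.0016 0.015 ]
foot [ 0.5362 -0.0014  0.015 ]
[0.4024 0.2049 0.05  ] jar
```

```bash
python3 -m crank '[[1,[0,-0.0166,0.047],[0,0,0]],[1,[0,-0.0166,0.047],[0,0,0]],[1,[0,-0.0166,0.047],[0,0,0]],[1,[0,-0.0166,0.047],[0,0,0]],[1,[0,-0.0166,0.047],[0,0,0]]]'; python3 -m crank '[[1,[0,-0.0166,0.047],[0,0,0]],[1,[0,-0.0166,0.047],[0,0,0]],[1,[0,-0.0166,0.047],[0,0,0]],[1,[0,-0.0166,0.047],[0,0,0]],[1,[0,0,0],[0,0,0]]]'
```

```text
time: 1.5
tcp_pos: [0.3773, 0.3626, 0.2315]
eef_rot: [0.261, 1.555, -0.257]
ft_force: [1.1, 0.5, 0.4]
opening: 0.0125
time: 2.0
tcp_pos: [0.5369, 0.2338, 0.2317]
eef_rot: [0.265, 1.552, -0.26]
ft_force: [-0.5, -0.2, -0.1]
opening: -0.0002
```

```bash
cat >> h.py <<'E'
def go(p):
    t,M,s=tool(); print("t",round(s["time"],2),"tcp",np.round(t,4),"delta tool",np.round((np.array(p)-t)@M,4),"M",np.round(M,3).tolist(),"F",np.round(s["ft_force"],2),"Tq",np.round(s["ft_torque"],3),"op",round(s["opening"],4))
E
python3 -c "
from h import *
go([.571,.2055,.165])"
```

```text
t 2.0 tcp [0.5369 0.2338 0.2317] delta tool [ 0.0668 -0.0157  0.0414] M [[0.003, 0.329, 0.944], [0.002, 0.944, -0.329], [-1.0, 0.003, 0.002]] F [-0.52 -0.24 -0.14] Tq [0.021 0.064 0.04 ] op -0.0002
```

```bash
python3 -m crank '[[1,[0.01,-0.0157,0.0414],[0,0,0]],[1,[0.02,0,0],[0,0,0]],[1,[0.02,0,0],[0,0,0]],[1,[0,0,0],[0,0,0]]]'; python3 -c "
from h import *
go([.571,.2055,.156])
for n,a in(('top',(100,150,220,240)),('side',(160,180,290,300))):
    im=r.read_camera(n); x0,y0,x1,y1=a; cv2.imwrite('pics/c_'+n+'.png',cv2.resize(im[y0:y1,x0:x1],None,fx=4,fy=4,interpolation=cv2.INTER_CUBIC)[:,:,::-1]); print(proj(n,tool()[0]))
"
```

```text
time: 2.4
tcp_pos: [0.5725, 0.2042, 0.1806]
eef_rot: [0.267, 1.551, -0.261]
ft_force: [-0.5, -0.5, 0.8]
opening: 0.0001
t 2.4 tcp [0.5725 0.2042 0.1806] delta tool [ 0.0246  0.0006 -0.0019] M [[0.004, 0.331, 0.944], [0.003, 0.944, -0.331], [-1.0, 0.004, 0.002]] F [-0.55 -0.48  0.76] Tq [ 0.018  0.09  -0.053] op 0.0001
[[154.82972752 191.53513484]]
[[214.94838951 240.84865518]]
```

View pics/c_side.png

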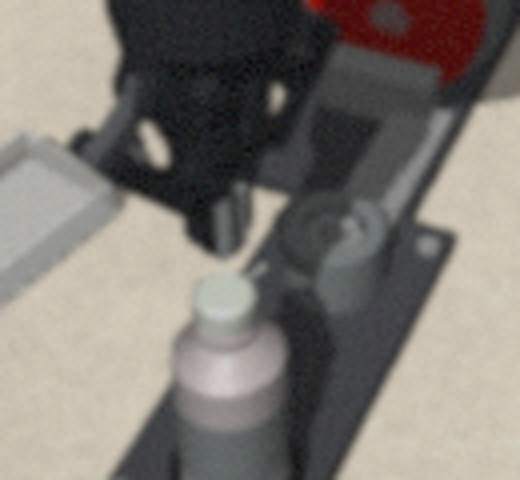

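```bash
python3 -m crank '[[1,[0.012,0,-0.001],[0,0,0]],[1,[0.009,0,0],[0,0,0]],[1,[0.002,0,0],[0,0,0]]]'
```

```text
time: 2.8
tcp_pos: [0.5731, 0.2067, 0.1615]
eef_rot: [0.268, 1.544, -0.257]
ft_force: [-0.2, -0.3, -0.0]
opening: 0.0
```

The tip hangs just above the cap, at about (215,241) with the cap at (216,253).

```bash
python3 -m crank '[[1,[0.004,0,-0.001],[0,0,0]],[1,[0.004,0,0],[0,0,0]],[1,[0.002,0,0],[0,0,0]]]';python3 -m crank '[[1,[0.003,0,0],[0,0,0]],[1,[0.002,0,0],[0,0,0]]]'
```

```text
time: 3.1
tcp_pos: [0.5722, 0.2074, 0.1514]
eef_rot: [0.268, 1.544, -0.256]
ft_force: [-3.5, -1.6, 6.0]
opening: -0.0003
time: 3.3
tcp_pos: [0.5722, 0.2074, 0.1475]
eef_rot: [0.268, 1.544, -0.256]
ft_force: [-4.5, -1.6, 9.6]
opening: 0.0
```

```bash
python3 -m crank '[[1,[0.001,0,0],[0,0,0]],[1,[0.0005,0,0],[0,0,0]]]'
```

```text
time: 3.5
tcp_pos: [0.5722, 0.2074, 0.1475]
eef_rot: [0.268, 1.543, -0.256]
ft_force: [-4.4, -1.2, 10.1]
opening: 0.0001
```

```bash
python3 -m crank '[[1,[0.0015,0,0],[0,0,0]]]';  python3 -m crank '[[1,[0.0015,0,0],[0,0,0]]]'
```

```text
time: 3.6
tcp_pos: [0.5722, 0.2074, 0.147]
eef_rot: [0.268, 1.543, -0.256]
ft_force: [-5.7, -1.3, 15.9]
opening: 0.0001
time: 3.7
tcp_pos: [0.5723, 0.2074, 0.147]
eef_rot: [0.268, 1.543, -0.256]
ft_force: [-7.9, -2.9, 18.5]
opening: 0.0004
```

The cap is on its hard stop: the force rises to 18 N with no further travel. Releasing it now.

```bash
python3 -m crank '[[1,[-0.01,0,0],[0,0,0]],[1,[-0.02,0,0],[0,0,0]],[1,[-0.04,0,0],[0,0,0]],[1,[-0.03,0,0],[0,0,0]]]'
python3 - <<'E'
from h import *
go([.411,-.234,.16]); print(r.read_state()["qpos"])
S=r.read_camera("side");T=r.read_camera("top")
a=cv2.resize(S[150:200,330:380],None,fx=12,fy=12,interpolation=cv2.INTER_CUBIC);cv2.imwrite("pics/s3.png",a[:,:,::-1])
a=cv2.resize(T[240:280,315:365],None,fx=12,fy=12,interpolation=cv2.INTER_CUBIC);cv2.imwrite("pics/t3.png",a[:,:,::-1])
a=cv2.resize(S[180:320,160:300],None,fx=4,fy=4,interpolation=cv2.INTER_CUBIC);cv2.imwrite("pics/s4.png",a[:,:,::-1])
E
```

```text
time: 4.1
tcp_pos: [0.5698, 0.2064, 0.2472]
eef_rot: [0.267, 1.548, -0.258]
ft_force: [-0.6, 1.3, -0.2]
opening: -0.0
t 4.1 tcp [0.5698 0.2064 0.2472] delta tool [ 0.0839 -0.4687 -0.0059] M [[0.008, 0.328, 0.944], [0.005, 0.944, -0.329], [-1.0, 0.007, 0.006]] F [-0.65  1.31 -0.24] Tq [0.007 0.02  0.002] op -0.0
[ 0.26975605  0.43366204  1.48828211  0.00233978  1.21061218 -0.96711927]
```

View pics/s3.png

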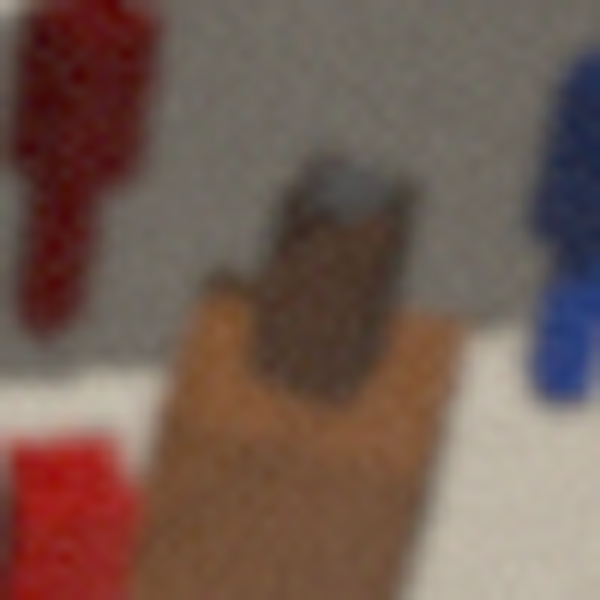

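View pics/t3.png

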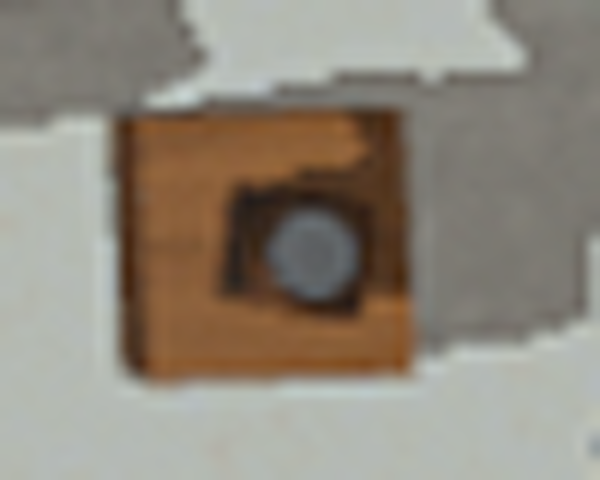

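View pics/s4.png

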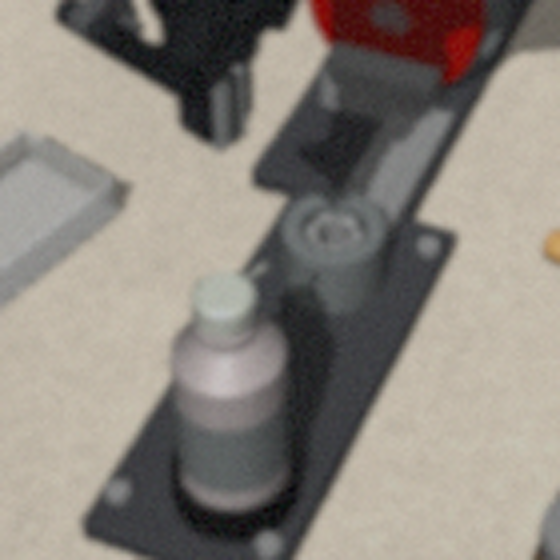

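Cap has sprung back, and no neighbours moved. Candidates for the key (top view): red (328,226), (363,233), (299,248); blue (373,278); dark wooden one in the block (341,261). By the description it's the one in the block: square brown handle, yawed about -10°, as the close crop shows.

```bash
python3 -m crank '[[0,[0,-0.048,-0.0006],[0,0,0]],[0,[0,-0.048,-0.0006],[0,0,0]],[0,[0,-0.048,-0.0006],[0,0,0]],[0,[0,-0.048,-0.0006],[0,0,0]],[-0.4,[0,-0.048,-0.0006],[0,0,0]]]';python3 -m crank '[[-0.4,[0,-0.048,-0.0006],[0,0,0]],[-0.4,[0,-0.048,-0.0006],[0,0,0]],[-0.4,[0,-0.048,-0.0006],[0,0,0]],[-0.4,[0,-0.04,-0.0006],[0.1,0,0]],[-0.4,[0,0,0],[0.149,0,0]]]'
python3 -m crank '[[-0.4,[0,0,0],[0.149,0,0]],[-0.4,[0,0,0],[0.149,0,0]],[-0.4,[0,0,0],[0.149,0,0]],[-0.4,[0,0,0],[0.149,0,0]],[-0.4,[0,0,0],[0.149,0,0]]]'
python3 -m crank '[[-0.4,[0,0,0],[0.149,0,0]],[-0.4,[0,0,0],[0.149,0,0]],[-0.4,[0,0,0],[0.149,0,0]],[-0.4,[0,0,0],[0,0,0]]]'
python3 - <<'E'
from h import *
go([.4105,-.234,.16]); print(r.read_state()["qpos"]); M=tool()[1]; print(np.degrees(np.arctan2(M[1,1],M[0,1])))
E
```

```text
time: 4.7
tcp_pos: [0.4874, -0.0216, 0.2438]
eef_rot: [0.264, 1.543, -0.249]
ft_force: [1.8, -0.3, 0.3]
opening: 0.0559
time: 5.2
tcp_pos: [0.4194, -0.2051, 0.2388]
eef_rot: [0.466, 1.512, -0.45]
ft_force: [1.2, 0.5, -0.2]
opening: 0.0598
time: 5.7
tcp_pos: [0.4172, -0.2066, 0.2353]
eef_rot: [1.042, 1.311, -1.021]
ft_force: [-1.0, -0.5, 0.2]
opening: 0.0597
time: 6.1
tcp_pos: [0.4163, -0.2062, 0.2326]
eef_rot: [1.376, 1.104, -1.356]
ft_force: [0.3, 0.4, 0.0]
opening: 0.06
t 6.1 tcp [ 0.4163 -0.2062  0.2326] delta tool [ 0.0722 -0.      0.0293] M [[0.006, 0.977, -0.213], [0.011, -0.213, -0.977], [-1.0, 0.004, -0.012]] F [0.26 0.44 0.02] Tq [-0.033  0.002 -0.01 ] op 0.06
[-0.56715444  0.19257162  1.86165886  0.01391512  1.08771695 -0.35916099]
-12.288943622764249
```

```bash
cat >> h.py <<'E'
def fix(yaw=None):
    t,M,s=tool(); y=np.arctan2(M[1,1],M[0,1]); yaw=y if yaw is None else np.radians(yaw)
    G=np.column_stack([[0,0,-1],[np.cos(yaw),np.sin(yaw),0],np.cross([0,0,-1],[np.cos(yaw),np.sin(yaw),0])])
    print("yaw",round(np.degrees(y),2),"fix rotvec",np.round(R.from_matrix(M.T@G).as_rotvec(),4),"q",np.round(s["qpos"],2))
E
python3 -m crank '[[-0.4,[0.01,0,0.0293],[-0.04,-0.012,-0.003]],[-0.4,[0.025,0,0],[0,0,0]],[-0.4,[0.025,0,0],[0,0,0]],[-0.4,[0,0,0],[0,0,0]]]'
python3 - <<'E'
from h import *
go([.4105,-.234,.063]); fix(-10)
for n,a in(('top',(270,180,410,300)),('side',(290,90,420,220))):
    im=r.read_camera(n); x0,y0,x1,y1=a; cv2.imwrite('pics/d_'+n+'.png',cv2.resize(im[y0:y1,x0:x1],None,fx=4,fy=4,interpolation=cv2.INTER_CUBIC)[:,:,::-1]); print(proj(n,tool()[0]))
E
```

```text
time: 6.5
tcp_pos: [0.4099, -0.2357, 0.1697]
eef_rot: [1.322, 1.13, -1.321]
ft_force: [0.5, 0.2, -0.2]
opening: 0.0599
t 6.5 tcp [ 0.4099 -0.2357  0.1697] delta tool [ 0.1067  0.0002 -0.0019] M [[0.001, 0.988, -0.154], [-0.001, -0.154, -0.988], [-1.0, 0.002, 0.001]] F [ 0.46  0.24 -0.24] Tq [-0.066  0.001  0.003] op 0.0599
yaw -8.84 fix rotvec [ 0.0202  0.0012 -0.0017] q [-0.62  0.29  1.91 -0.    0.94 -0.47]
[[347.08424258 261.74458598]]
[[364.5595911  140.14304174]]
```

View pics/d_side.png

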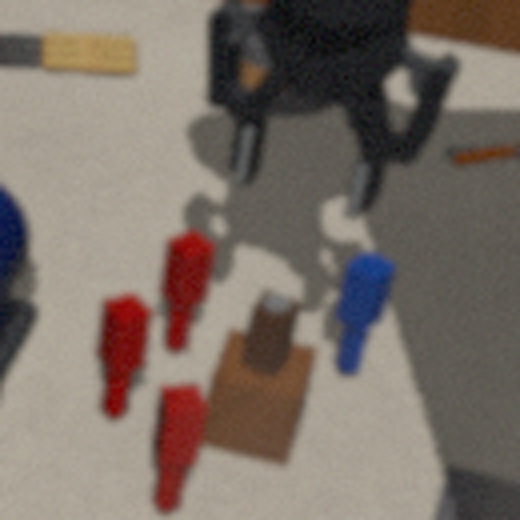

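View pics/d_top.png

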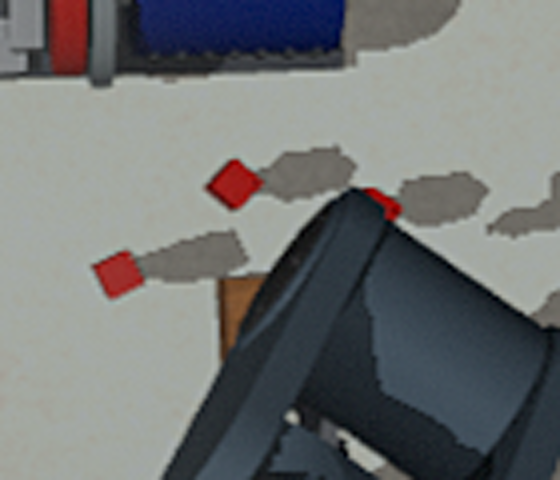

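```bash
python3 -m crank '[[-0.4,[0.035,0,-0.002],[0.02,0,0]],[-0.4,[0.035,0,0],[0,0,0]],[-0.4,[0.025,0,0],[0,0,0]],[-0.4,[0.01,0,0],[0,0,0]]]'
python3 - <<'E'
from h import *
go([.4105,-.234,.062]); fix(-10)
E
```

```text
time: 7.0
tcp_pos: [0.4169, -0.2375, 0.0713]
eef_rot: [1.333, 1.104, -1.325]
ft_force: [0.2, 0.6, 1.2]
opening: 0.0596
t 7.0 tcp [ 0.4169 -0.2375  0.0713] delta tool [ 0.0091 -0.007  -0.0024] M [[0.016, 0.986, -0.168], [-0.011, -0.168, -0.986], [-1.0, 0.018, 0.009]] F [0.19 0.59 1.2 ] Tq [ 0.057 -0.033  0.033] op 0.0596
yaw -9.69 fix rotvec [ 0.0054  0.0086 -0.0176] q [-0.61  0.46  1.97 -0.    0.69 -0.45]
```

```bash
python3 -m crank '[[-0.4,[0.003,-0.007,-0.0024],[0.005,0.0086,-0.0176]],[-0.4,[0.004,0,0],[0,0,0]],[-0.4,[0,0,0],[0,0,0]]]'
python3 - <<'E'
from h import *
go([.4105,-.234,.062]); fix(-10)
E
```

```text
time: 7.3
tcp_pos: [0.4112, -0.2344, 0.0661]
eef_rot: [1.335, 1.122, -1.335]
ft_force: [-0.2, 0.6, 0.2]
opening: 0.0598
t 7.3 tcp [ 0.4112 -0.2344  0.0661] delta tool [ 0.0041 -0.0007 -0.0002] M [[0.001, 0.985, -0.172], [-0.0, -0.172, -0.985], [-1.0, 0.001, 0.0]] F [-0.24  0.6   0.22] Tq [-0.029  0.021  0.001] op 0.0598
yaw -9.88 fix rotvec [ 0.002   0.0003 -0.0007] q [-0.62  0.47  1.97  0.    0.7  -0.44]
```

```bash
python3 -m crank '[[-0.4,[0.003,-0.0005,0],[0,0,0]],[0.2,[0,0,0],[0,0,0]],[1,[0,0,0],[0,0,0]],[1,[0,0,0],[0,0,0]],[1,[0,0,0],[0,0,0]]]';python3 -m crank '[[1,[0,0,0],[0,0,0]],[1,[0,0,0],[0,0,0]]]'
python3 - <<'E'
from h import *
go([.4105,-.234,.15]); fix(-10)
E
```

```text
time: 7.8
tcp_pos: [0.4118, -0.2351, 0.0652]
eef_rot: [1.335, 1.118, -1.333]
ft_force: [-0.2, 0.3, -1.7]
opening: 0.0234
time: 8.0
tcp_pos: [0.4118, -0.235, 0.0651]
eef_rot: [1.335, 1.118, -1.333]
ft_force: [1.4, -0.6, -0.4]
opening: 0.0237
t 8.0 tcp [ 0.4118 -0.235   0.0651] delta tool [-0.0849 -0.001  -0.0006] M [[0.004, 0.985, -0.171], [-0.003, -0.171, -0.985], [-1.0, 0.004, 0.002]] F [ 1.35 -0.57 -0.36] Tq [-0.037 -0.001  0.003] op 0.0237
yaw -9.86 fix rotvec [ 0.0025  0.002  -0.0043] q [-0.62  0.47  1.97  0.    0.69 -0.44]
```

```bash
python3 -m crank '[[1,[-0.015,0,0],[0,0,0]],[1,[-0.03,0,0],[0,0,0]],[1,[-0.04,0,0],[0,0,0]],[1,[-0.03,0,0],[0,0,0]],[1,[0,0,0],[0,0,0]]]'
python3 - <<'E'
from h import *
go([.5857,.0600,.18]); fix(-10)
S=r.read_camera("side");T=r.read_camera("top")
cv2.imwrite("pics/s5.png",cv2.resize(S[60:230,270:420],None,fx=4,fy=4,interpolation=cv2.INTER_CUBIC)[:,:,::-1])
cv2.imwrite("pics/t5.png",cv2.resize(T[175:210,205:245],None,fx=16,fy=16,interpolation=cv2.INTER_CUBIC)[:,:,::-1])
E
```

```text
time: 8.5
tcp_pos: [0.4105, -0.2341, 0.1829]
eef_rot: [1.335, 1.122, -1.334]
ft_force: [0.7, -0.5, -2.5]
opening: 0.0236
t 8.5 tcp [ 0.4105 -0.2341  0.1829] delta tool [ 0.0029  0.1223 -0.3198] M [[0.001, 0.985, -0.171], [-0.0, -0.171, -0.985], [-1.0, 0.001, 0.0]] F [ 0.66 -0.52 -2.54] Tq [-0.025  0.012  0.009] op 0.0236
yaw -9.86 fix rotvec [ 0.0025  0.0002 -0.0006] q [-0.62  0.27  1.9   0.    0.97 -0.44]
```

View pics/s5.png

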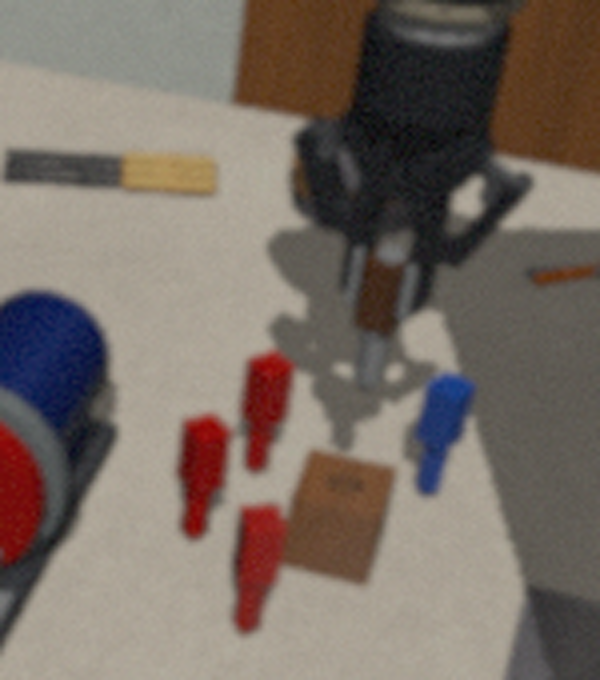

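View pics/t5.png

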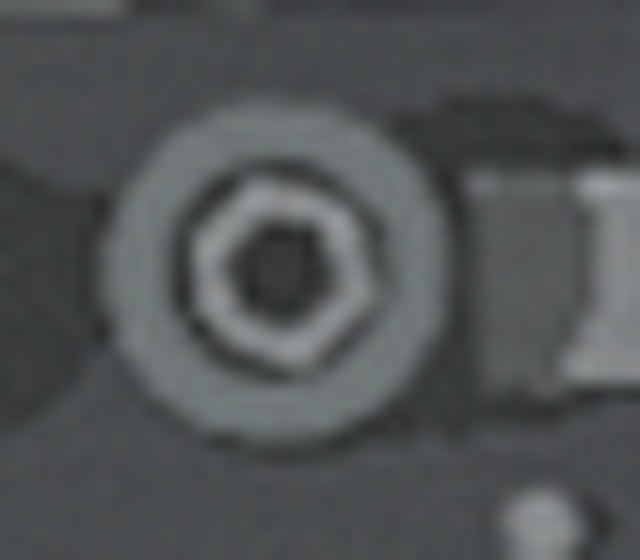

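Run:
```python
from h import *
im=np.mean([r.read_camera("top").astype(float) for _ in range(4)],0).mean(2)
# metric rectification onto plane z=.049
def rect(z,c,half=.03,n=240):
    g=np.linspace(-half,half,n); X,Y=np.meshgrid(g,g,indexing='ij')
    P=np.stack([c[0]+X.ravel(),c[1]+Y.ravel(),np.full(X.size,z)],1); u=proj("top",P).astype(np.float32)
    return cv2.remap(im.astype(np.float32),u[:,0].reshape(n,n),u[:,1].reshape(n,n),cv2.INTER_CUBIC)
c=np.array([.5857,.0595]); best=None
A=rect(.049,c)
v=cv2.resize(A[::-1,::-1],(600,600),interpolation=cv2.INTER_CUBIC); cv2.imwrite("pics/rect.png",np.clip(v*1.3,0,255))
n=240;g=np.linspace(-.03,.03,n)
th=np.radians(np.arange(0,360,2))
# centre from bright ring: centroid of bright
w=np.clip(A-np.percentile(A,60),0,None)
for cx in [None]:
    X,Y=np.meshgrid(g,g,indexing='ij'); m=(np.hypot(X,Y)<.0155)&(A>100); print(A[np.hypot(X,Y)<.016].min(),A.max(),(X[m].mean(),Y[m].mean()),m.sum())
    c0=np.array([X[m].mean(),Y[m].mean()])
for d in [(0,0),(.0005,0),(-.0005,0),(0,.0005),(0,-.0005)]:
  cc=c0+d; out=[]
  for rr in np.arange(.006,.0165,.001):
    xs=(cc[0]+rr*np.cos(th)+.03)/.06*(n-1); ys=(cc[1]+rr*np.sin(th)+.03)/.06*(n-1)
    p=cv2.remap(A,ys.astype(np.float32)[None],xs.astype(np.float32)[None],cv2.INTER_LINEAR)[0]
    f=(p*np.exp(-6j*th)).mean(); f1=abs((p*np.exp(-1j*th)).mean()); out.append((round(rr*1000,1),round(p.mean(),0),round(abs(f),1),round(np.degrees(np.angle(f))/6,1),round(f1,1)))
  print(d,out)
```

```text
40.94999 152.6876 (np.float64(0.0006371464618947557), np.float64(0.0006201711188103375)) 6374
(0, 0) [(np.float64(6.0), np.float32(53.0), np.float64(1.1), np.float64(18.8), np.float64(3.4)), (np.float64(7.0), np.float32(63.0), np.float64(1.6), np.float64(14.3), np.float64(6.9)), (np.float64(8.0), np.float32(81.0), np.float64(2.5), np.float64(11.8), np.float64(8.5)), (np.float64(9.0), np.float32(103.0), np.float64(2.9), np.float64(10.5), np.float64(7.7)), (np.float64(10.0), np.float32(124.0), np.float64(2.2), np.float64(8.2), np.float64(5.3)), (np.float64(11.0), np.float32(137.0), np.float64(1.3), np.float64(-0.6), np.float64(1.8)), (np.float64(12.0), np.float32(138.0), np.float64(2.5), np.float64(-10.3), np.float64(2.2)), (np.float64(13.0), np.float32(129.0), np.float64(4.5), np.float64(-12.2), np.float64(6.0)), (np.float64(14.0), np.float32(111.0), np.float64(5.6), np.float64(-12.5), np.float64(7.5)), (np.float64(15.0), np.float32(91.0), np.float64(5.6), np.float64(-12.7), np.float64(4.8)), (np.float64(16.0), np.float32(78.0), np.float64(4.1), np.float64(-13.8), np.float64(3.3))]
(0
[... 3457 characters left out ...]
.float64(6.6), np.float64(8.8)), (np.float64(11.0), np.float32(134.0), np.float64(1.3), np.float64(-3.1), np.float64(3.3)), (np.float64(12.0), np.float32(136.0), np.float64(2.7), np.float64(-10.3), np.float64(3.1)), (np.float64(13.0), np.float32(127.0), np.float64(4.2), np.float64(-11.9), np.float64(8.7)), (np.float64(14.0), np.float32(111.0), np.float64(5.0), np.float64(-12.5), np.float64(11.0)), (np.float64(15.0), np.float32(94.0), np.float64(4.6), np.float64(-13.0), np.float64(7.7)), (np.float64(16.0), np.float32(82.0), np.float64(3.4), np.float64(-14.4), np.float64(1.6))][ WARN:0@3.640] global loadsave.cpp:1063 imwrite_ Unsupported depth image for selected encoder is fallbacked to CV_8U.
```

View pics/rect.png

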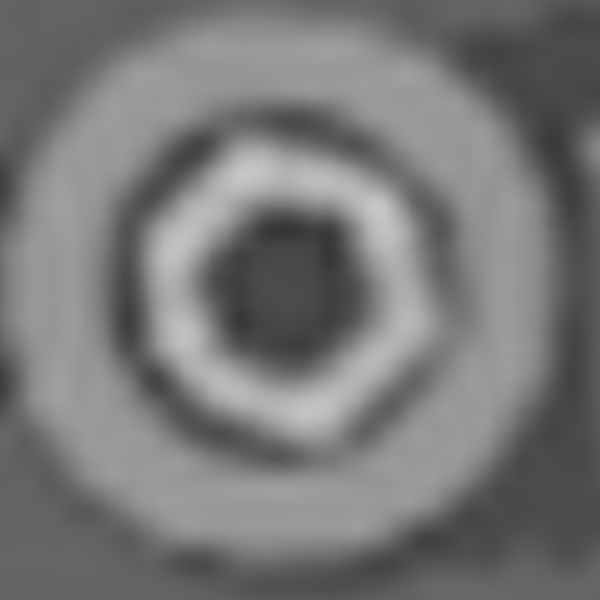

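Run:
```python
from h import *
print(proj("side",[[.4105,-.2341,.128],[.4105,-.2341,.218],[.4105,-.2341,.173]]))
go([.5862,.0603,.185])
S=np.mean([r.read_camera("side").astype(float) for _ in range(4)],0)
cv2.imwrite("pics/s6.png",cv2.resize(np.clip(S[115:165,340:390]*1.2,0,255).astype(np.uint8),None,fx=12,fy=12,interpolation=cv2.INTER_CUBIC)[:,:,::-1])
```

```text
[[361.53250751 156.41946749]
 [368.00045121 123.57024223]
 [364.67633178 140.45269403]]
t 8.8 tcp [ 0.4086 -0.2329  0.1783] delta tool [-0.0065  0.1247 -0.3193] M [[-0.006, 0.985, -0.171], [0.004, -0.171, -0.985], [-1.0, -0.007, -0.003]] F [-1.22  0.89 -2.2 ] Tq [-0.016  0.015 -0.011] op 0.0234
```

View pics/s6.png

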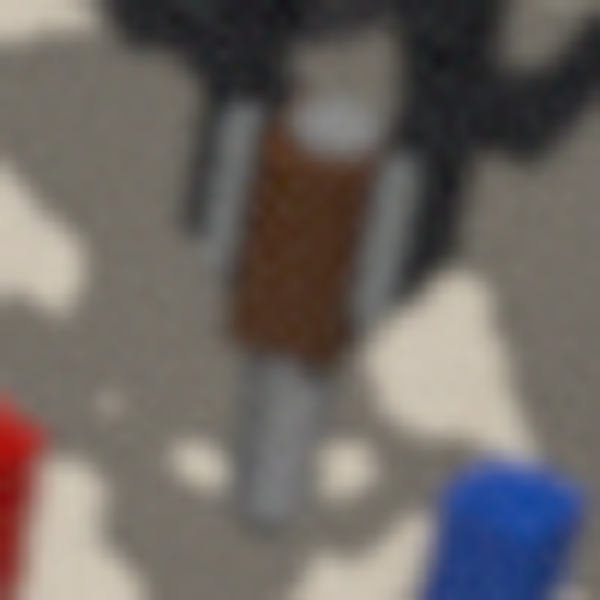

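```bash
python3 -m crank '[[1,[-0.04,0,0],[0,0.0075,0]],[1,[0,0.0178,-0.0456],[0,0,0]],[1,[0,0.0178,-0.0456],[0,0,0]],[1,[0,0.0178,-0.0456],[0,0,0]],[1,[0,0.0178,-0.0456],[0,0,0]]]'; python3 -m crank '[[1,[0,0.0178,-0.0456],[0,0,0]],[1,[0,0.0178,-0.0456],[0,0,0]],[1,[0,0,0],[0,0,0]]]'
python3 - <<'E'
from h import *
go([.5862,.0603,.125]);fix(-14)
E
```

```text
time: 9.5
tcp_pos: [0.5122, -0.0658, 0.2214]
eef_rot: [1.349, 1.129, -1.341]
ft_force: [1.1, -1.4, -1.6]
opening: 0.0234
time: 9.8
tcp_pos: [0.5661, 0.0242, 0.2213]
eef_rot: [1.347, 1.132, -1.338]
ft_force: [-0.8, -0.3, -2.0]
opening: 0.0233
t 9.8 tcp [0.5661 0.0242 0.2213] delta tool [ 0.0967  0.0139 -0.0379] M [[-0.004, 0.984, -0.178], [0.013, -0.178, -0.984], [-1.0, -0.006, -0.012]] F [-0.78 -0.28 -1.98] Tq [-0.045 -0.006 -0.037] op 0.0233
yaw -10.23 fix rotvec [ 0.0657 -0.0115  0.0062] q [-0.05  0.39  1.62  0.01  1.14  0.13]
```

```bash
python3 -m crank '[[1,[0,0.014,-0.038],[0.03,-0.0115,0.006]],[1,[0.04,0,0],[0,0,0]],[1,[0.04,0,0],[0,0,0]],[1,[0,0,0],[0,0,0]]]'
python3 - <<'E'
from h import *
go([.5862,.0603,.115]);fix(-13)
S=r.read_camera("side");cv2.imwrite("pics/s7.png",cv2.resize(S[180:290,190:300],None,fx=5,fy=5,interpolation=cv2.INTER_CUBIC)[:,:,::-1])
E
```

```text
time: 10.2
tcp_pos: [0.588, 0.0615, 0.139]
eef_rot: [1.36, 1.103, -1.36]
ft_force: [-1.5, -0.7, -1.8]
opening: 0.0234
t 10.2 tcp [0.588  0.0615 0.139 ] delta tool [ 0.024  -0.0015  0.0015] M [[0.001, 0.979, -0.206], [-0.001, -0.206, -0.979], [-1.0, 0.001, 0.001]] F [-1.48 -0.68 -1.83] Tq [-0.001  0.058 -0.025] op 0.0234
yaw -11.86 fix rotvec [ 0.0198  0.0007 -0.0012] q [ 0.03  0.53  1.62 -0.    0.99  0.23]
```

View pics/s7.png

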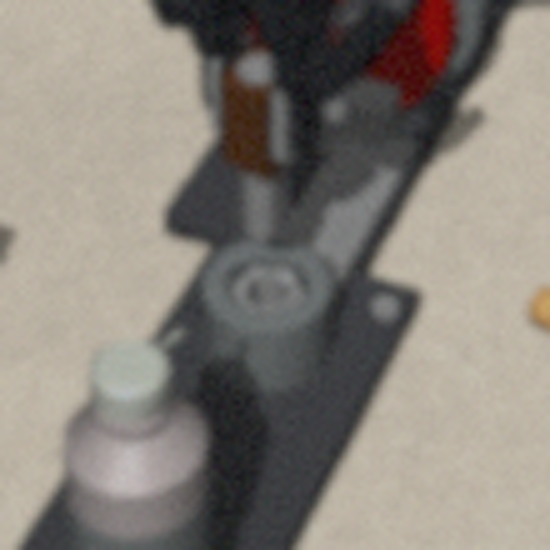

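```bash
python3 -m crank '[[1,[0.012,-0.0015,0.0015],[0,0,0]],[1,[0.012,0,0],[0,0,0]],[1,[0,0,0],[0,0,0]]]'
python3 - <<'E'
from h import *
go([.5862,.0603,.097]);fix(-13)
E
```

```text
time: 10.55
tcp_pos: [0.5893, 0.0591, 0.1204]
eef_rot: [1.366, 1.096, -1.353]
ft_force: [-0.0, 0.3, -2.3]
opening: 0.0233
t 10.55 tcp [0.5893 0.0591 0.1204] delta tool [ 0.0233 -0.0035 -0.0005] M [[0.01, 0.978, -0.207], [-0.001, -0.207, -0.978], [-1.0, 0.01, -0.001]] F [-0.03  0.31 -2.34] Tq [-0.042  0.014 -0.009] op 0.0233
yaw -11.95 fix rotvec [ 0.0184 -0.0014 -0.0098] q [ 0.02  0.55  1.64 -0.    0.94  0.23]
```

```bash
python3 -m crank '[[1,[0.003,-0.0035,-0.0005],[0.01,0,-0.0098]],[1,[0,0,0],[0,0,0]]]'
python3 - <<'E'
from h import *
go([.5862,.0603,.097]);fix(-13)
E
python3 -m crank '[[1,[0.006,0,0],[0,0,0]],[1,[0.005,0,0],[0,0,0]],[1,[0.003,0,0],[0,0,0]]]'
python3 - <<'E'
from h import *
go([.5862,.0603,.097]);fix(-13)
E
```

```text
time: 10.75
tcp_pos: [0.5864, 0.06, 0.1184]
eef_rot: [1.371, 1.097, -1.368]
ft_force: [-0.2, 0.3, -1.8]
opening: 0.0231
t 10.75 tcp [0.5864 0.06   0.1184] delta tool [ 0.0214 -0.0002 -0.0002] M [[0.001, 0.976, -0.218], [0.001, -0.218, -0.976], [-1.0, 0.001, -0.002]] F [-0.22  0.25 -1.78] Tq [ 0.002 -0.017 -0.037] op 0.0231
yaw -12.6 fix rotvec [ 0.007  -0.0017 -0.0009] q [0.02 0.55 1.64 0.   0.94 0.24]
time: 11.05
tcp_pos: [0.5871, 0.0601, 0.1047]
eef_rot: [1.373, 1.096, -1.366]
ft_force: [-0.5, 0.5, -1.9]
opening: 0.0232
t 11.05 tcp [0.5871 0.0601 0.1047] delta tool [ 0.0077 -0.001  -0.    ] M [[0.004, 0.976, -0.218], [0.002, -0.218, -0.976], [-1.0, 0.003, -0.002]] F [-0.45  0.53 -1.94] Tq [-0.     0.025  0.019] op 0.0232
yaw -12.61 fix rotvec [ 0.0069 -0.0023 -0.0032] q [0.02 0.57 1.65 0.   0.91 0.24]
```

Tip is now about 5 mm below the mouth, at roughly 0.050. Continuing.

```bash
python3 -m crank '[[1,[0.003,-0.001,0],[0,0,-0.003]],[1,[0.003,0,0],[0,0,0]]]'; python3 -m crank '[[1,[0.003,0,0],[0,0,0]],[1,[0.002,0,0],[0,0,0]]]'
python3 - <<'E'
from h import *
go([.5862,.0603,.086]);fix(-13)
E
```

```text
time: 11.25
tcp_pos: [0.5862, 0.0602, 0.0981]
eef_rot: [1.371, 1.098, -1.368]
ft_force: [0.5, -3.0, 1.9]
opening: 0.0233
time: 11.45
tcp_pos: [0.5872, 0.0598, 0.096]
eef_rot: [1.371, 1.096, -1.366]
ft_force: [-9.3, -0.9, 25.4]
opening: 0.0235
t 11.45 tcp [0.5872 0.0598 0.096 ] delta tool [ 0.0099 -0.0012 -0.0003] M [[0.003, 0.976, -0.218], [0.001, -0.218, -0.976], [-1.0, 0.002, -0.002]] F [-9.28 -0.9  25.44] Tq [-0.05   2.229  0.064] op 0.0235
yaw -12.57 fix rotvec [ 0.0076 -0.0017 -0.0024] q [0.02 0.59 1.65 0.   0.9  0.24]
```

```bash
python3 -m crank '[[1,[-0.0015,-0.0012,0],[0.1,0,0]],[1,[0,0,0],[0.14,0,0]],[1,[0,0,0],[0.14,0,0]]]'
python3 - <<'E'
from h import *
go([.5862,.0603,.086]);fix(-13)
E
```

```text
time: 11.75
tcp_pos: [0.5865, 0.0598, 0.0981]
eef_rot: [1.646, 0.855, -1.638]
ft_force: [0.1, -0.8, -2.2]
opening: 0.0231
t 11.75 tcp [0.5865 0.0598 0.0981] delta tool [ 0.0121 -0.0006 -0.0002] M [[0.004, 0.82, -0.573], [0.001, -0.573, -0.82], [-1.0, 0.003, -0.003]] F [ 0.07 -0.81 -2.21] Tq [-0.037 -0.005 -0.073] op 0.0231
yaw -34.95 fix rotvec [-0.3831 -0.0026 -0.0036] q [0.02 0.58 1.66 0.   0.9  0.63]
```

```bash
python3 -m crank '[[1,[0.0025,-0.0005,0],[0.09,0,0]],[1,[0.001,0,0],[0.04,0,0]]]'
python3 - <<'E'
from h import *
go([.5862,.0603,.086]);fix(-45)
E
```

```text
time: 11.95
tcp_pos: [0.5868, 0.0599, 0.0964]
eef_rot: [1.741, 0.754, -1.73]
ft_force: [-5.2, -1.2, 14.4]
opening: 0.0233
t 11.95 tcp [0.5868 0.0599 0.0964] delta tool [ 0.0104 -0.0007  0.0002] M [[0.006, 0.732, -0.681], [0.001, -0.681, -0.732], [-1.0, 0.004, -0.004]] F [-5.15 -1.21 14.42] Tq [-0.057  1.254  0.083] op 0.0233
yaw -42.91 fix rotvec [ 0.0364 -0.0046 -0.0038] q [0.02 0.58 1.66 0.   0.89 0.77]
```

```bash
python3 -m crank '[[1,[0.0005,-0.001,0.0007],[0.04,-0.0046,-0.0038]],[1,[0.001,0,0],[0.05,0,0]]]'
python3 - <<'E'
from h import *
go([.5862,.0603,.086]);fix(-45)
E
```

```text
time: 12.15
tcp_pos: [0.5867, 0.06, 0.0966]
eef_rot: [1.8, 0.684, -1.794]
ft_force: [-5.5, -1.1, 10.4]
opening: 0.0235
t 12.15 tcp [0.5867 0.06   0.0966] delta tool [ 0.0106 -0.0006  0.0002] M [[0.003, 0.665, -0.746], [-0.0, -0.746, -0.665], [-1.0, 0.002, -0.002]] F [-5.5  -1.11 10.41] Tq [-0.076  1.015 -0.004] op 0.0235
yaw -48.28 fix rotvec [-0.0573 -0.0019 -0.0021] q [ 0.02  0.58  1.66 -0.    0.9   0.87]
```

```bash
python3 -m crank '[[1,[-0.003,0,0],[0,0,0]],[1,[0,-0.001,0.0008],[0,0,0]],[1,[0,0,0],[0,0,0]]]'
python3 - <<'E'
from h import *
go([.5855,.0600,.0975]);fix(-45)
E
```

```text
time: 12.45
tcp_pos: [0.5853, 0.0603, 0.0997]
eef_rot: [1.799, 0.684, -1.794]
ft_force: [-0.9, 0.3, -3.3]
opening: 0.0229
t 12.45 tcp [0.5853 0.0603 0.0997] delta tool [0.0022 0.0003 0.0001] M [[0.003, 0.666, -0.746], [-0.0, -0.746, -0.666], [-1.0, 0.002, -0.002]] F [-0.85  0.34 -3.27] Tq [-0.002 -0.001  0.021] op 0.0229
yaw -48.24 fix rotvec [-0.0566 -0.0022 -0.0021] q [ 0.02  0.58  1.66 -0.    0.9   0.87]
```

```bash
python3 -m crank '[[1,[0.003,0,0],[0,0,0]],[1,[0.0015,0,0],[0,0,0]]]'
python3 - <<'E'
from h import *
go([.5855,.0600,.086]);fix(-45)
E
```

```text
time: 12.65
tcp_pos: [0.5861, 0.0602, 0.0964]
eef_rot: [1.8, 0.684, -1.791]
ft_force: [-7.3, -1.9, 21.1]
opening: 0.0231
t 12.65 tcp [0.5861 0.0602 0.0964] delta tool [ 0.0103 -0.0003  0.0006] M [[0.005, 0.667, -0.745], [-0.0, -0.745, -0.667], [-1.0, 0.004, -0.003]] F [-7.29 -1.92 21.13] Tq [-0.043  1.479  0.044] op 0.0231
yaw -48.16 fix rotvec [-0.0552 -0.0033 -0.0036] q [ 0.02  0.58  1.66 -0.    0.89  0.86]
```

```bash
for i in 1; do python3 -m crank '[[1,[0.0008,0,0],[-0.1,0,0]],[1,[0.0008,0,0],[-0.1,0,0]]]'; python3 -m crank '[[1,[0.0008,0,0],[-0.1,0,0]]]'; done
python3 - <<'E'
from h import *
go([.5855,.0600,.086]);fix(-45)
E
```

```text
time: 12.85
tcp_pos: [0.5876, 0.0599, 0.0966]
eef_rot: [1.665, 0.834, -1.651]
ft_force: [-0.8, -2.4, 6.9]
opening: 0.0234
time: 12.95
tcp_pos: [0.5882, 0.0597, 0.0967]
eef_rot: [1.594, 0.903, -1.579]
ft_force: [-1.2, -2.0, 8.9]
opening: 0.023
t 12.95 tcp [0.5882 0.0597 0.0967] delta tool [ 0.0106 -0.0026  0.0012] M [[0.011, 0.863, -0.506], [-0.001, -0.506, -0.863], [-1.0, 0.01, -0.004]] F [-1.18 -2.04  8.86] Tq [-0.612  0.317 -0.035] op 0.023
yaw -30.38 fix rotvec [ 0.2551 -0.0056 -0.009 ] q [ 0.02  0.58  1.66 -0.    0.89  0.55]
```

Run:
```python
from h import *
S=np.mean([r.read_camera("side").astype(float) for _ in range(3)],0)
go([.586,.06,.09])
cv2.imwrite("pics/s8.png",cv2.resize(np.clip(S[195:265,215:275]*1.2,0,255).astype(np.uint8),None,fx=10,fy=10,interpolation=cv2.INTER_CUBIC)[:600,:,::-1])
t=tool()[0]
for z in(-.055,-.055+.045,-.055+.09): print(z,proj("side",t+[0,0,z]))
print(proj("side",[[.5862,.0603,.055]]))
```

```text
t 13.1 tcp [0.5882 0.0596 0.0966] delta tool [ 0.0066 -0.0022  0.0008] M [[0.01, 0.861, -0.509], [-0.001, -0.509, -0.861], [-1.0, 0.01, -0.004]] F [-1.82 -2.3   8.86] Tq [-0.437  0.312 -0.032] op 0.0233
-0.055 [[243.43618008 240.91645724]]
-0.010000000000000002 [[243.27034249 225.67825361]]
0.034999999999999996 [[243.09382099 209.45834424]]
[[244.11734004 236.97436943]]
```

View pics/s8.png

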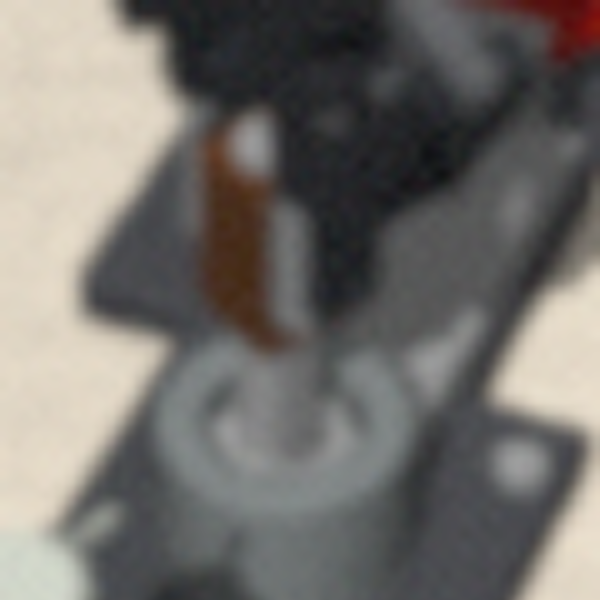

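```bash
python3 -m crank '[[1,[0.0008,-0.001,0],[-0.08,-0.005,-0.009]],[1,[0.0008,0,0],[-0.08,0,0]]]'; python3 -m crank '[[1,[0.001,0,0],[-0.08,0,0]],[1,[0.001,0,0],[-0.08,0,0]]]'
python3 - <<'E'
from h import *
go([.5862,.0600,.086]);fix(-45)
E
```

```text
time: 13.3
tcp_pos: [0.589, 0.0594, 0.0967]
eef_rot: [1.476, 1.007, -1.473]
ft_force: [-3.0, -1.8, 9.2]
opening: 0.0235
time: 13.5
tcp_pos: [0.5899, 0.0587, 0.0966]
eef_rot: [1.357, 1.101, -1.352]
ft_force: [-5.5, -3.0, 14.1]
opening: 0.0234
t 13.5 tcp [0.5899 0.0587 0.0966] delta tool [ 0.0106 -0.0039 -0.0005] M [[0.006, 0.98, -0.2], [-0.003, -0.2, -0.98], [-1.0, 0.007, 0.002]] F [-5.53 -2.99 14.12] Tq [-0.619  1.046 -0.065] op 0.0234
yaw -11.52 fix rotvec [ 5.844e-01  1.000e-04 -7.000e-03] q [ 0.02  0.59  1.65 -0.    0.9   0.23]
```

```bash
python3 -m crank '[[1,[-0.003,0,0],[0,0,-0.007]],[1,[0,-0.0037,0],[0,0,0]],[1,[0,0,0],[0,0,0]]]'
python3 - <<'E'
from h import *
go([.5862,.0603,.098]);fix(-15)
S=np.mean([r.read_camera("side").astype(float) for _ in range(3)],0)
cv2.imwrite("pics/s9.png",cv2.resize(np.clip(S[195:255,215:275]*1.2,0,255).astype(np.uint8),None,fx=10,fy=10,interpolation=cv2.INTER_CUBIC)[:600,:,::-1])
E
```

```text
time: 13.8
tcp_pos: [0.5858, 0.0594, 0.0991]
eef_rot: [1.353, 1.107, -1.357]
ft_force: [0.3, -0.1, -1.0]
opening: 0.0232
t 13.8 tcp [0.5858 0.0594 0.0991] delta tool [ 0.0011  0.0003 -0.0009] M [[-0.002, 0.98, -0.199], [-0.002, -0.199, -0.98], [-1.0, -0.001, 0.002]] F [ 0.27 -0.1  -1.01] Tq [ 0.005 -0.024 -0.066] op 0.0232
yaw -11.47 fix rotvec [0.0617 0.0022 0.0011] q [ 0.02  0.58  1.65 -0.    0.91  0.22]
```

View pics/s9.png

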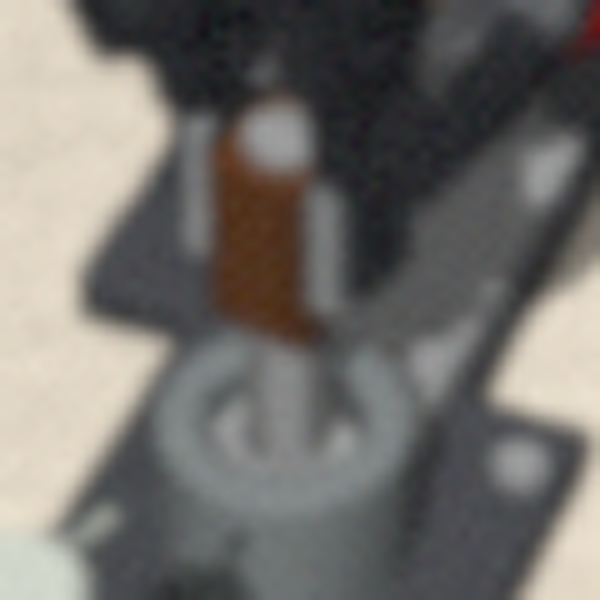

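```bash
python3 -m crank '[[1,[0.0008,0.002,0],[0,0,0]],[1,[0,0.002,0],[0,0,0]]]'; python3 -m crank '[[1,[0,0.002,0],[0,0,0]]]'
python3 -m crank '[[1,[0,-0.004,0],[0,0,0]],[1,[0,-0.002,0],[0,0,0]]]'; python3 -m crank '[[1,[0,-0.002,0],[0,0,0]]]';python3 -m crank '[[1,[0,-0.002,0],[0,0,0]]]'
```

```text
time: 14.15
tcp_pos: [0.5901, 0.0586, 0.0981]
eef_rot: [1.353, 1.107, -1.357]
ft_force: [-0.6, -0.5, -1.7]
opening: 0.0232
time: 14.25
tcp_pos: [0.5911, 0.0584, 0.0977]
eef_rot: [1.351, 1.11, -1.36]
ft_force: [-9.8, 2.3, 4.5]
opening: 0.0232
time: 14.45
tcp_pos: [0.5858, 0.0594, 0.0977]
eef_rot: [1.352, 1.108, -1.359]
ft_force: [3.7, -0.3, -1.4]
opening: 0.0233
time: 14.55
tcp_pos: [0.5851, 0.0596, 0.0982]
eef_rot: [1.354, 1.106, -1.356]
ft_force: [7.0, -1.6, -2.0]
opening: 0.0233
time: 14.65
tcp_pos: [0.5846, 0.0598, 0.0989]
eef_rot: [1.356, 1.102, -1.353]
ft_force: [6.3, -2.1, -2.2]
opening: 0.023
```

```bash
python3 -m crank '[[1,[0.0007,0.0037,0],[0,0,0]],[1,[0,0,-0.002],[0,0,0]]]'; python3 -m crank '[[1,[0,0,-0.002],[0,0,0]]]';python3 -m crank '[[1,[0,0,-0.002],[0,0,0]]]'
python3 - <<'E'
from h import *
go([.588,.0603,.098]);fix(-15)
E
```

```text
time: 14.85
tcp_pos: [0.5887, 0.0608, 0.0984]
eef_rot: [1.356, 1.102, -1.353]
ft_force: [-0.8, -3.6, -1.5]
opening: 0.0235
time: 14.95
tcp_pos: [0.5889, 0.0621, 0.0984]
eef_rot: [1.354, 1.102, -1.354]
ft_force: [-3.0, -7.4, 0.7]
opening: 0.0235
time: 15.05
tcp_pos: [0.589, 0.0631, 0.0984]
eef_rot: [1.352, 1.101, -1.355]
ft_force: [-0.7, -9.5, 2.5]
opening: 0.0234
t 15.05 tcp [0.589  0.0631 0.0984] delta tool [ 0.0004 -0.0004  0.003 ] M [[0.003, 0.98, -0.198], [-0.006, -0.198, -0.98], [-1.0, 0.004, 0.006]] F [-0.71 -9.54  2.5 ] Tq [-2.214  0.36  -0.058] op 0.0234
yaw -11.45 fix rotvec [ 0.062   0.0055 -0.004 ] q [ 0.03  0.59  1.65 -0.01  0.91  0.24]
```

```bash
python3 -m crank '[[1,[0,0,0.003],[0,0,0]],[1,[0,0,0.002],[0,0,0]]]'; python3 -m crank '[[1,[0,0,0.002],[0,0,0]]]';python3 -m crank '[[1,[0,0,0.002],[0,0,0]]]';python3 -m crank '[[1,[0,0,0.002],[0,0,0]]]'
```

```text
time: 15.25
tcp_pos: [0.5876, 0.0584, 0.0982]
eef_rot: [1.351, 1.102, -1.356]
ft_force: [1.0, 0.4, -2.7]
opening: 0.0232
time: 15.35
tcp_pos: [0.587, 0.0567, 0.0981]
eef_rot: [1.352, 1.103, -1.356]
ft_force: [1.7, 5.0, -0.8]
opening: 0.0232
time: 15.45
tcp_pos: [0.5869, 0.0556, 0.0981]
eef_rot: [1.354, 1.103, -1.355]
ft_force: [2.0, 8.7, -0.0]
opening: 0.0232
time: 15.55
tcp_pos: [0.5868, 0.0548, 0.0983]
eef_rot: [1.357, 1.104, -1.354]
ft_force: [1.4, 8.1, -1.9]
opening: 0.0231
```

```bash
python3 -m crank '[[1,[-0.001,0.0005,-0.004],[0,0,0]],[1,[0,0,0],[0,0,0]]]'
python3 - <<'E'
from h import *
go([.588,.0588,.097]);fix(-15)
E
```

```text
time: 15.75
tcp_pos: [0.5879, 0.059, 0.0993]
eef_rot: [1.357, 1.105, -1.354]
ft_force: [-0.7, 0.8, -1.6]
opening: 0.0235
t 15.75 tcp [0.5879 0.059  0.0993] delta tool [0.0023 0.0001 0.0002] M [[0.003, 0.98, -0.2], [-0.001, -0.2, -0.98], [-1.0, 0.003, 0.0]] F [-0.71  0.79 -1.59] Tq [-0.025  0.035 -0.023] op 0.0235
yaw -11.52 fix rotvec [ 0.0607 -0.     -0.0028] q [ 0.02  0.58  1.65 -0.    0.91  0.22]
```

```bash
python3 -m crank '[[1,[0.002,0,0],[0.03,0,-0.0028]],[1,[0.0015,0,0],[0,0,0]]]';python3 -m crank '[[1,[0.0015,-0.0005,0],[0.03,0,0]],[1,[0.0015,-0.0005,0],[0,0,0]]]'
python3 - <<'E'
from h import *
go([.588,.0588,.097]);fix(-15)
E
```

```text
time: 15.95
tcp_pos: [0.5879, 0.0588, 0.0956]
eef_rot: [1.379, 1.089, -1.38]
ft_force: [0.1, 0.8, -1.7]
opening: 0.023
time: 16.15
tcp_pos: [0.587, 0.0588, 0.0921]
eef_rot: [1.401, 1.072, -1.402]
ft_force: [1.7, -1.2, -0.8]
opening: 0.0233
t 16.15 tcp [0.587  0.0588 0.0921] delta tool [-0.0049  0.001  -0.0003] M [[-0.0, 0.965, -0.262], [-0.001, -0.262, -0.965], [-1.0, -0.0, 0.001]] F [ 1.71 -1.22 -0.8 ] Tq [-0.057 -0.369  0.031] op 0.0233
yaw -15.18 fix rotvec [-0.0031  0.0007  0.0001] q [ 0.02  0.59  1.65 -0.    0.89  0.29]
```

It's going in at yaw -15°, as vision suggested. Continuing down to the floor.

```bash
python3 -m crank '[[1,[0.003,0.0007,0],[0,0,0]],[1,[0.002,0,0],[0,0,0]]]';python3 -m crank '[[1,[0.002,0,0],[0,0,0]],[1,[0.001,0,0],[0,0,0]]]'
python3 - <<'E'
from h import *
go([.588,.0588,.085]);fix(-15)
E
```

```text
time: 16.35
tcp_pos: [0.5875, 0.0584, 0.0866]
eef_rot: [1.4, 1.072, -1.402]
ft_force: [-0.3, 0.0, -1.5]
opening: 0.0234
time: 16.55
tcp_pos: [0.5879, 0.0584, 0.0858]
eef_rot: [1.399, 1.073, -1.401]
ft_force: [-7.1, -0.5, 15.4]
opening: 0.0231
t 16.55 tcp [0.5879 0.0584 0.0858] delta tool [ 0.0008  0.     -0.0004] M [[-0.0, 0.966, -0.26], [-0.001, -0.26, -0.966], [-1.0, -0.0, 0.001]] F [-7.08 -0.46 15.42] Tq [-0.049  1.637  0.055] op 0.0231
yaw -15.07 fix rotvec [-0.0012  0.0008  0.0002] q [ 0.02  0.6   1.65 -0.    0.88  0.28]
```

```bash
python3 -m crank '[[1,[0,0,0],[-0.08,0,0]]]'
python3 - <<'E'
from h import *
go([.588,.0588,.085]);fix()
E
python3 -m crank '[[1,[0,0,0],[-0.08,0,0]]]'
python3 - <<'E'
from h import *
go([.588,.0588,.085]);fix()
E
python3 -m crank '[[1,[0,0,0],[-0.08,0,0]]]'
python3 - <<'E'
from h import *
go([.588,.0588,.085]);fix()
E
```

```text
time: 16.65
tcp_pos: [0.588, 0.0584, 0.0864]
eef_rot: [1.341, 1.117, -1.342]
ft_force: [0.6, -1.0, -1.9]
opening: 0.0234
t 16.65 tcp [0.588  0.0584 0.0864] delta tool [ 0.0014 -0.0001 -0.0004] M [[-0.0, 0.983, -0.181], [-0.001, -0.181, -0.983], [-1.0, 0.0, 0.001]] F [ 0.56 -0.96 -1.87] Tq [ 0.048 -0.014 -0.012] op 0.0234
yaw -10.43 fix rotvec [-0.      0.0008 -0.0001] q [ 0.02  0.6   1.65 -0.    0.88  0.2 ]
time: 16.75
tcp_pos: [0.5879, 0.0584, 0.0864]
eef_rot: [1.281, 1.16, -1.282]
ft_force: [-0.7, -1.5, -2.4]
opening: 0.0235
t 16.75 tcp [0.5879 0.0584 0.0864] delta tool [ 0.0014  0.     -0.0004] M [[-0.0, 0.995, -0.098], [-0.001, -0.098, -0.995], [-1.0, -0.0, 0.001]] F [-0.73 -1.5  -2.36] Tq [-0.094  0.103 -0.035] op 0.0235
yaw -5.64 fix rotvec [0.     0.0009 0.    ] q [ 0.02  0.6   1.65 -0.    0.88  0.12]
time: 16.85
tcp_pos: [0.5879, 0.0583, 0.0863]
eef_rot: [1.219, 1.202, -1.221]
ft_force: [0.5, 0.6, -1.7]
opening: 0.0233
t 16.85 tcp [0.5879 0.0583 0.0863] delta tool [ 0.0013  0.0001 -0.0005] M [[-0.0, 1.0, -0.015], [-0.001, -0.015, -1.0], [-1.0, -0.0, 0.001]] F [ 0.49  0.55 -1.67] Tq [ 0.002 -0.049 -0.117] op 0.0233
yaw -0.85 fix rotvec [0.     0.0009 0.0003] q [ 0.02  0.6   1.65 -0.    0.88  0.04]
```

```bash
python3 -m crank '[[1,[0,0,0],[-0.1,0,0]]]'
python3 - <<'E'
from h import *
go([.588,.0588,.085]);fix()
E
python3 -m crank '[[1,[0,0,0],[-0.13,0,0]],[1,[0,0,0],[-0.13,0,0]],[1,[0,0,0],[-0.13,0,0]]]'
python3 - <<'E'
from h import *
go([.588,.0588,.085]);fix()
E
```

```text
time: 16.95
tcp_pos: [0.588, 0.0583, 0.0863]
eef_rot: [1.143, 1.249, -1.144]
ft_force: [0.0, -0.5, -0.8]
opening: 0.0235
t 16.95 tcp [0.588  0.0583 0.0863] delta tool [ 0.0013  0.0001 -0.0005] M [[-0.0, 0.996, 0.089], [-0.001, 0.089, -0.996], [-1.0, -0.0, 0.001]] F [ 0.04 -0.52 -0.8 ] Tq [ 0.018 -0.073 -0.202] op 0.0235
yaw 5.1 fix rotvec [0.     0.0008 0.0002] q [ 0.02  0.6   1.65 -0.    0.88 -0.07]
time: 17.25
tcp_pos: [0.5883, 0.0584, 0.0863]
eef_rot: [0.838, 1.403, -0.838]
ft_force: [0.5, 0.9, -0.5]
opening: 0.0233
t 17.25 tcp [0.5883 0.0584 0.0863] delta tool [ 0.0013 -0.0001 -0.0005] M [[0.001, 0.88, 0.474], [-0.0, 0.474, -0.88], [-1.0, 0.0, 0.0]] F [ 0.47  0.94 -0.54] Tq [ 0.12  -0.023 -0.164] op 0.0233
yaw 28.32 fix rotvec [-0.      0.0005 -0.0005] q [ 0.02  0.6   1.65 -0.    0.88 -0.47]
```

```bash
python3 -m crank '[[1,[0,0,0],[-0.13,0,0]],[1,[0,0,0],[-0.13,0,0]],[1,[0,0,0],[-0.13,0,0]],[1,[0,0,0],[-0.13,0,0]]]'
python3 - <<'E'
from h import *
go([.588,.0586,.085]);fix()
E
python3 -m crank '[[1,[0,0,0],[-0.13,0,0]],[1,[0,0,0],[-0.13,0,0]],[1,[0,0,0],[-0.13,0,0]]]'
python3 - <<'E'
from h import *
go([.588,.0586,.085]);fix()
E
```

```text
time: 17.65
tcp_pos: [0.5887, 0.0587, 0.0863]
eef_rot: [0.42, 1.529, -0.418]
ft_force: [0.6, 0.6, 0.8]
opening: 0.0232
t 17.65 tcp [0.5887 0.0587 0.0863] delta tool [ 0.0013 -0.0004 -0.0005] M [[0.001, 0.509, 0.861], [0.001, 0.861, -0.509], [-1.0, 0.001, 0.001]] F [0.59 0.56 0.78] Tq [ 0.173  0.028 -0.165] op 0.0232
yaw 59.39 fix rotvec [-0.      0.0007 -0.0014] q [ 0.02  0.6   1.65  0.    0.88 -1.02]
time: 17.95
tcp_pos: [0.5888, 0.0591, 0.0863]
eef_rot: [0.102, 1.567, -0.099]
ft_force: [0.4, 1.7, -0.2]
opening: 0.0235
t 17.95 tcp [0.5888 0.0591 0.0863] delta tool [ 0.0013 -0.0006 -0.0007] M [[0.002, 0.127, 0.992], [0.002, 0.992, -0.127], [-1.0, 0.002, 0.001]] F [ 0.41  1.71 -0.16] Tq [ 0.201  0.053 -0.226] op 0.0235
yaw 82.69 fix rotvec [-0.      0.0013 -0.002 ] q [ 0.02  0.6   1.65  0.    0.88 -1.42]
```

```bash
python3 -m crank '[[1,[0,-0.0003,-0.0006],[-0.13,0,0]],[1,[0,0,0],[0,0,0]]]'
python3 - <<'E'
from h import *
go([.588,.0586,.085]);fix()
E
python3 -m crank '[[-0.4,[0,0,0],[0,0,0]],[-0.4,[0,0,0],[0,0,0]],[-0.4,[0,0,0],[0,0,0]]]'
python3 - <<'E'
from h import *
go([.588,.0586,.087]);fix()
S=r.read_camera("side");cv2.imwrite("pics/s10.png",cv2.resize(S[180:270,190:300],None,fx=6,fy=6,interpolation=cv2.INTER_CUBIC)[:,:,::-1])
E
```

```text
time: 18.15
tcp_pos: [0.5887, 0.0592, 0.0864]
eef_rot: [-0.006, 1.568, 0.01]
ft_force: [0.3, 0.6, -1.2]
opening: 0.023
t 18.15 tcp [0.5887 0.0592 0.0864] delta tool [ 0.0013 -0.0006 -0.0007] M [[0.003, -0.01, 1.0], [0.003, 1.0, 0.01], [-1.0, 0.003, 0.003]] F [ 0.35  0.57 -1.2 ] Tq [ 0.087 -0.116 -0.028] op 0.023
yaw 90.59 fix rotvec [-0.      0.0029 -0.0025] q [ 0.02  0.6   1.65  0.    0.88 -1.56]
time: 18.45
tcp_pos: [0.5887, 0.059, 0.0864]
eef_rot: [0.0, 1.568, 0.003]
ft_force: [-0.1, 0.4, 0.7]
opening: 0.0598
t 18.45 tcp [0.5887 0.059  0.0864] delta tool [-0.0006 -0.0004 -0.0007] M [[0.003, -0.002, 1.0], [0.002, 1.0, 0.002], [-1.0, 0.002, 0.003]] F [-0.06  0.44  0.69] Tq [ 0.036 -0.01   0.008] op 0.0598
yaw 90.12 fix rotvec [-0.      0.0026 -0.0022] q [ 0.02  0.6   1.65  0.    0.88 -1.55]
```

View pics/s10.png

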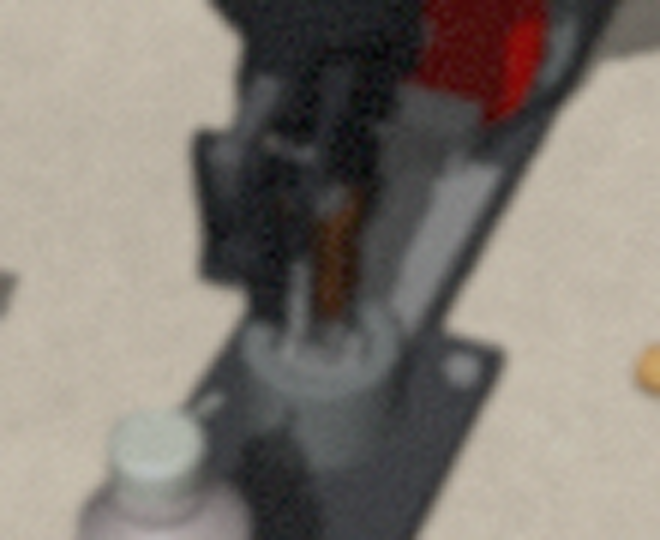

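```bash
python3 -m crank '[[-0.4,[0,0,0],[0.14,0.0026,-0.002]],[-0.4,[0,0,0],[0.14,0,0]],[-0.4,[0,0,0],[0.14,0,0]],[-0.4,[0,0,0],[0.14,0,0]],[-0.4,[0,0,0],[0.14,0,0]]]';python3 -m crank '[[-0.4,[0,0,0],[0.14,0,0]],[-0.4,[0,0,0],[0.14,0,0]],[-0.4,[0,0,0],[0.14,0,0]],[-0.4,[0,0,0],[0.14,0,0]],[-0.4,[0,0,0],[0.14,0,0]]]'
python3 - <<'E'
from h import *
go([.588,.0586,.086]);fix(0)
E
```

```text
time: 19.0
tcp_pos: [0.5887, 0.0588, 0.0866]
eef_rot: [0.569, 1.495, -0.569]
ft_force: [-0.7, -0.5, 0.4]
opening: 0.0597
time: 19.5
tcp_pos: [0.5887, 0.0586, 0.0869]
eef_rot: [1.129, 1.258, -1.129]
ft_force: [-0.3, -0.3, -0.2]
opening: 0.0598
t 19.5 tcp [0.5887 0.0586 0.0869] delta tool [ 0.0009 -0.0007 -0.    ] M [[-0.0, 0.994, 0.108], [-0.0, 0.108, -0.994], [-1.0, -0.0, 0.0]] F [-0.32 -0.3  -0.23] Tq [ 0.044 -0.015 -0.046] op 0.0598
yaw 6.2 fix rotvec [1.082e-01 3.000e-04 1.000e-04] q [ 0.02  0.6   1.65 -0.    0.89 -0.09]
```

```bash
python3 -m crank '[[-0.4,[0,-0.0007,0],[0.1,0,0]],[0.3,[0,0,0],[0,0,0]],[1,[0,0,0],[0,0,0]],[1,[0,0,0],[0,0,0]],[1,[0,0,0],[0,0,0]]]';python3 -m crank '[[1,[0,0,0],[0,0,0]],[1,[0,0,0],[0,0,0]]]'
python3 - <<'E'
from h import *
go([.588,.0586,.086]);fix(0)
E
python3 -m crank '[[1,[0,0,0],[-0.1,0,0]]]'
python3 - <<'E'
from h import *
go([.588,.0586,.086]);fix(0)
E
```

```text
time: 20.0
tcp_pos: [0.588, 0.0585, 0.0869]
eef_rot: [1.206, 1.211, -1.206]
ft_force: [-0.7, -0.4, 0.4]
opening: 0.0234
time: 20.2
tcp_pos: [0.588, 0.0584, 0.0869]
eef_rot: [1.205, 1.212, -1.205]
ft_force: [-0.7, 1.2, -0.0]
opening: 0.0238
t 20.2 tcp [0.588  0.0584 0.0869] delta tool [ 0.0009 -0.     -0.0002] M [[-0.0, 1.0, 0.006], [-0.0, 0.006, -1.0], [-1.0, -0.0, 0.0]] F [-0.68  1.22 -0.05] Tq [-0.028  0.005 -0.148] op 0.0238
yaw 0.33 fix rotvec [0.0058 0.0003 0.0003] q [ 0.02  0.6   1.65 -0.    0.89  0.01]
time: 20.3
tcp_pos: [0.5881, 0.0584, 0.0869]
eef_rot: [1.13, 1.258, -1.131]
ft_force: [-0.6, 0.5, 0.2]
opening: 0.0233
t 20.3 tcp [0.5881 0.0584 0.0869] delta tool [ 0.0009 -0.     -0.0002] M [[-0.0, 0.994, 0.106], [-0.0, 0.106, -0.994], [-1.0, -0.0, 0.0]] F [-0.56  0.53  0.23] Tq [ 0.064 -0.081 -0.133] op 0.0233
yaw 6.11 fix rotvec [0.1066 0.0002 0.0002] q [ 0.02  0.6   1.65 -0.    0.89 -0.09]
```

```bash
python3 -m crank '[[1,[0,0,0],[-0.13,0,0]],[1,[0,0,0],[-0.13,0,0]],[1,[0,0,0],[-0.13,0,0]],[1,[0,0,0],[-0.13,0,0]]]'
python3 - <<'E'
from h import *
go([.588,.0586,.086]);fix()
E
python3 -m crank '[[1,[0,0,0],[-0.13,0,0]],[1,[0,0,0],[-0.13,0,0]],[1,[0,0,0],[-0.13,0,0]],[1,[0,0,0],[-0.13,0,0]]]'
python3 - <<'E'
from h import *
go([.588,.0586,.086]);fix()
E
```

```text
time: 20.7
tcp_pos: [0.5884, 0.0586, 0.0869]
eef_rot: [0.721, 1.448, -0.72]
ft_force: [0.3, 0.6, -0.5]
opening: 0.0233
t 20.7 tcp [0.5884 0.0586 0.0869] delta tool [ 0.0009 -0.0003 -0.0002] M [[0.001, 0.797, 0.603], [0.0, 0.603, -0.797], [-1.0, 0.001, 0.0]] F [ 0.34  0.64 -0.5 ] Tq [ 0.12  -0.048 -0.179] op 0.0233
yaw 37.11 fix rotvec [-0.      0.0001 -0.0007] q [ 0.02  0.6   1.65  0.    0.89 -0.63]
time: 21.1
tcp_pos: [0.5886, 0.059, 0.087]
eef_rot: [0.299, 1.549, -0.297]
ft_force: [0.4, 1.2, 0.7]
opening: 0.0234
t 21.1 tcp [0.5886 0.059  0.087 ] delta tool [ 0.001  -0.0006 -0.0005] M [[0.001, 0.371, 0.929], [0.001, 0.929, -0.371], [-1.0, 0.002, 0.001]] F [0.37 1.21 0.71] Tq [ 0.144 -0.041 -0.181] op 0.0234
yaw 68.21 fix rotvec [-0.      0.0007 -0.0016] q [ 0.02  0.6   1.65  0.    0.88 -1.17]
```

```bash
python3 -m crank '[[1,[0,-0.0003,-0.0003],[-0.13,0,0]],[1,[0,0,0],[-0.13,0,0]],[1,[0,0,0],[-0.13,0,0]]]'
python3 - <<'E'
from h import *
go([.588,.0586,.086]);fix()
E
python3 -m crank '[[-0.4,[0,0,0],[0,0,0]],[-0.4,[0,0,0],[0,0,0]],[-0.4,[0,0,0],[0,0,0]],[-0.4,[-0.02,0,0],[0,0,0]],[-0.4,[-0.04,0,0],[0,0,0]]]'
python3 -m crank '[[-0.4,[-0.045,0,0],[0,0,0]],[-0.4,[-0.04,0,0],[0,0,0]],[-0.4,[0,0,-0.045],[0,0,0]],[-0.4,[0,0,-0.045],[0,0,0]],[-0.4,[0,0,-0.045],[0,0,0]]]'
python3 -m crank '[[-0.4,[0,0,-0.045],[0,0,0]],[-0.4,[0,0,-0.03],[0,0,0]],[-0.4,[0,0,0],[0,0,0]]]'
python3 - <<'E'
from h import *
go([.588,.0586,.086]);fix()
S=r.read_camera("side");cv2.imwrite("pics/s11.png",S[:,:,::-1])
T=r.read_camera("top");cv2.imwrite("pics/t11.png",T[:,:,::-1])
E
```

```text
time: 21.4
tcp_pos: [0.5886, 0.0593, 0.087]
eef_rot: [-0.019, 1.568, 0.023]
ft_force: [-0.3, 0.3, 0.4]
opening: 0.0232
t 21.4 tcp [0.5886 0.0593 0.087 ] delta tool [ 0.001  -0.0007 -0.0007] M [[0.002, -0.027, 1.0], [0.002, 1.0, 0.027], [-1.0, 0.002, 0.002]] F [-0.33  0.34  0.36] Tq [ 0.054  0.126 -0.172] op 0.0232
yaw 91.54 fix rotvec [-0.      0.0022 -0.0021] q [ 0.02  0.6   1.65  0.    0.88 -1.58]
time: 21.9
tcp_pos: [0.5859, 0.059, 0.1436]
eef_rot: [-0.013, 1.577, 0.016]
ft_force: [0.4, 0.1, -0.7]
opening: 0.0595
time: 22.4
tcp_pos: [0.4539, 0.057, 0.2377]
eef_rot: [-0.003, 1.564, 0.006]
ft_force: [1.2, 1.3, 0.4]
opening: 0.06
time: 22.7
tcp_pos: [0.3716, 0.0567, 0.2372]
eef_rot: [0.002, 1.564, 0.0]
ft_force: [1.2, 0.2, 1.0]
opening: 0.0598
t 22.7 tcp [0.3716 0.0567 0.2372] delta tool [0.1527 0.002  0.2153] M [[0.007, 0.001, 1.0], [0.002, 1.0, -0.001], [-1.0, 0.002, 0.007]] F [1.17 0.24 1.  ] Tq [0.022 0.021 0.036] op 0.0598
yaw 89.92 fix rotvec [-0.      0.0067 -0.0016] q [ 0.03  0.01  2.06  0.    1.07 -1.54]
```

View pics/s11.png

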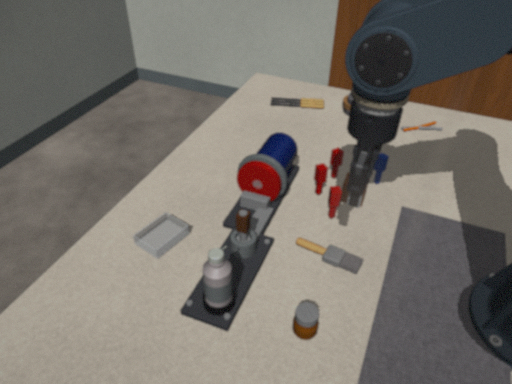

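View pics/t11.png

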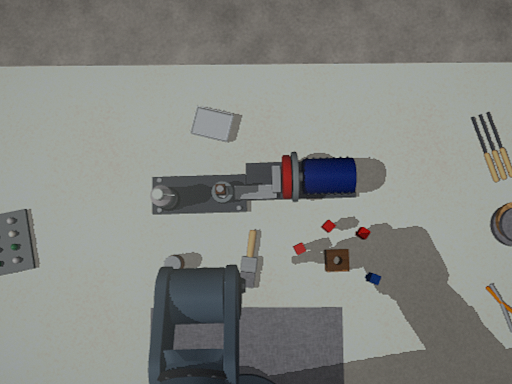

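Run:
```python
from h import *
S=r.read_camera("side");T=r.read_camera("top")
a=cv2.resize(S[195:265,205:275],(560,560),interpolation=cv2.INTER_CUBIC)
b=cv2.resize(T[175:210,205:240],(560,560),interpolation=cv2.INTER_CUBIC)
cv2.imwrite("pics/f1.png",a[:,:,::-1]);cv2.imwrite("pics/f2.png",b[:,:,::-1])
print((proj("side",[[.588,.0586,.121],[.588,.0586,.128]])-[205,195])*8)
```

```text
[[307.53884103 144.91752181]
 [307.32678333 124.29895398]]
```

View pics/f1.png

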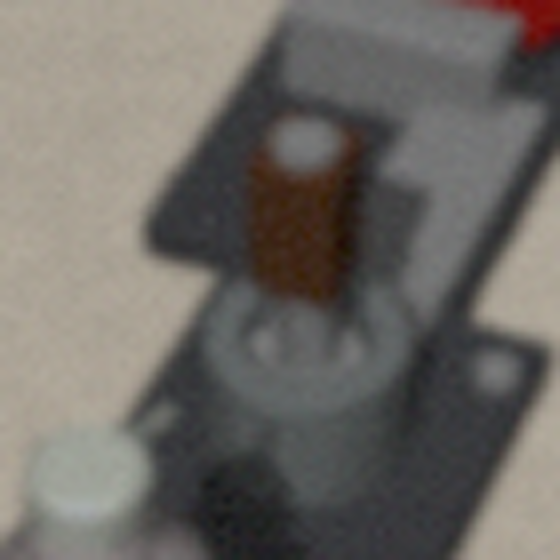

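View pics/f2.png

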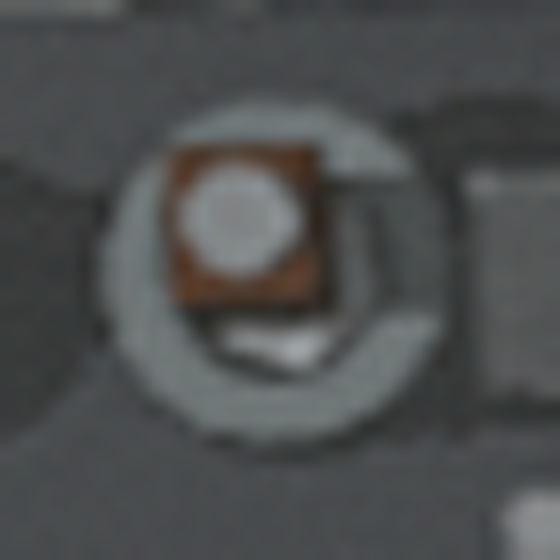

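The key's top is at (306,143) in the side crop, against a predicted (308,145) for fully home. In the top crop its handle is square with the axes, as left. Handing in.

```bash
python3 -c "
from workcell import r
print(r.hand_in(), r.read_state()['time'])"
```

```text
the job is handed in; nothing more can be done
the job is handed in; nothing more can be done
```

The job is handed in at about 23 s of the 72 s allowed. The clamp screw is loosened by about half a turn, and the key is left standing in it.

- **Cap:** I pressed it to its hard stop. The force rose to 18.5 N with no further travel, and I released it at once. A later picture showed it back up.
- **Key:** I took the wooden key from the block. My first attempts to seat it stopped on the socket's edge because my camera estimate of the socket's centre was about 2 mm off. I felt for the socket walls, re-centred and it went fully home, with the tip about 24 mm down.
- **Turns:** I made two separate turns of about 90° each, at 0.16–0.2 N m, letting go fully and re-gripping in between. I worked out the total of about 180° (within about 5°) from the gripper angles and the felt contact; I could not read the screw's own turn directly.

In the last pictures the key stood upright at its fully home height (within 2 pixels in the enlarged view). In the side view the jar, tray and brush had not visibly moved; in the top view the arm hid part of the jar. The gripper was clear of everything.

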